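# Prise the pawl of the can lift and let the tin down

## Robot

A 7-joint arm with a two-finger parallel gripper is mounted at the origin on a cart in front of the work surface, level with it; the furniture and walls round the work are solid. World frame = base frame: x ahead of the robot, y to its left, z up, the work surface at z = 0. Lengths are in mm, angles in degrees, forces in N, time in s.
With the tool pointing down it reaches from about 350 to 900 mm from the base axis. Payload 8.1 kg.
Tool frame: the origin (TCP) lies between the finger pads; the fingertips stand 19 mm ahead of it and the grasp point (between the pads) is the TCP (arm.tcp_to_tips is the distance from the TCP to the fingertips, in mm); z points along the fingers, y is the line along which they close (so a half turn about z gives the same grasp; the last joint's range is limited). The gripper opens to 92 mm and grips with 3 to 60 N. Pads are 19 mm wide; open, the fingers measure 130 mm over their backs; the gripper's body (75 mm by 190 mm) begins 47 mm behind the grasp point.
Start: joints at [-80.019, 24.895, 1.432, 90.138, -0.665, 64.973, -4.303], TCP at [170.826, 601.215, 245.742] pointing down, gripper open.
Joint ranges: [-149.89, 149.89], [-25.12, 119.58], [-72.63, 75.52], [4.76, 147.25], [-75.54, 255.54], [6.69, 114.76], [-157.13, 157.13]. Speed limits (degrees/s): [127.2, 127.2, 172.46, 172.46, 180, 180, 180].

## Interface

Orientations are given as [roll, pitch, yaw] about the fixed x, y, z axes, in that order (R = Rz(yaw) Ry(pitch) Rx(roll)).
In Python, from plant import arm gives the robot as it stands. The module is installed in compiled form; this text tells all that it offers.
- The arm moves only by the tool drive_tool, never from a script. Its argument "series" is a list of rows, each a list of 3 entries, a list of its own where there are three numbers: the turn, a rotation vector about the tool's x, y, z in degrees, then the shift along the tool's x, y, z in mm, then the opening, from 0 (shut) to 1 (fully open). A call has 1 to 8 rows; each row is the pose to reach, as a shift and turn from the pose commanded when the call began, along the tool's axes at that moment; what a row does not reach only later rows make up. A row lasts 1/12 s, in which the tool goes at most 41.7 mm and 7.16 degrees, less where a joint would pass 70% of its speed; a pose out of reach is approached as far as the arm can. A call with a gripper value outside its range is refused whole. The fingers move at their own pace and stop on an object; the grip force is fixed at half the most. Time passes only in rows, so rows that repeat a pose let the fingers close. It gives the time, the measured TCP pose, the force, the opening and the grip force at its end, in the units of the state.
- arm.get_state(): the state, without advancing time (a new reading comes with each control period).
- arm.get_image(name): name is "scene" or "top"; returns a dict with "frame" (420x560x3 uint8, red, green, blue), "fx", "fy", "cx", "cy" (pixels), "view" (4x4, takes a point from world to camera coordinates). Camera axes: x right, y down, z forward; pixel columns grow to the right and rows downward; lengths in mm; the calibration is good to about 2 mm. A picture is of the moment at which its call begins. There is no depth.
- arm.hand_in(): hands the job in; it is judged then, once.
Trained networks look in the newest picture that a camera, given by its name, has taken for a name from the list of things; names that differ only in an ending like _2 or _b are one class to them, and where a whole thing is asked for, a point or a joint stands for the part that bears it (a point fixed in the world has none). Each returns a list of dicts, best first, with "score" (0 to 1); they miss things now and then, are a little off and sometimes report something else, mostly with a low value. They report only what shows in the picture. A call takes as long as a camera call. They do not tell look-alikes from the thing itself.
- arm.look_for(thing, camera): "pixel" ([column, row] in pixels, amid what is visible of it).
- arm.tip_of(thing, camera): "pixel" ([column, row] in pixels: a listed point, or the origin of a listed thing).
The state is a dict: "t": time; "joints": joint angles; "dq": joint speeds; "effort": joint torques, N m; "ee_pos": TCP position; "tcp_rot": TCP orientation; "ft_force": force on the tool from outside, world axes, zero at the start; "ft_torque": the same for the moment, N m; "gripper_width": finger opening in mm; "finger_force": force on a finger pad.
Only numpy, scipy, OpenCV 4.12 (cv2) and the standard library are available. Lean on these libraries where they do the work, as an engineer would, in place of code of your own. Each camera call takes 0.05 s, during which the arm holds its last target. There are 200 camera calls.

## Task

The small can lift holds a tin of paint up on its ratchet pawl. Take the release bar by its handle, put it between the lift's guard plates under the pawl's release lever, feel for the lever and lift it gently with the bar until the hook slips out of the rack, then ease off so that the bar only just holds the pawl clear, not hard against its stop, while the tray sinks by its own weight all the way down. Then let the pawl drop back into the rack, take the bar out and lay it down flat on the bench, not touching the lift; keep your fingers off the pawl and the moving tray, keep the tin standing on the tray and leave the other things where they are.

Things in the scene. Friction and masses are not known exactly. Their poses are not given: they have to be found in the camera images.
- lift: Can lift, bolted down: grey base 205 x 120 x 10 mm, twin-post mast 286 mm high, oil damper beside it. Origin on the bench under the front face of the toothed rack; z up; +x from the pawl side (front) to the tray side (back). Base from x = -57 to 148 mm, posts from x = -7 to 24, y = -28 to 28 mm.
- slot (a point): Mouth of the slot between the two dark guard plates on the lift's front: x = -103, y = 0, z = 150 mm in the lift's frame. Plates 4 mm thick, inner faces at y = -16 and 16 mm, x = -103 to -6, front edge z = 126 to 182 mm; slot open to front and top. An 8 mm spacer bolt crosses it below the bar's way (x = -93, z = 128 mm, so its top is at 132 mm).
- carriage: Rack (14 mm pitch), back plate and tray in one, 0.5 to 0.85 kg, sliding up and down. Axes as the lift's; its z in the lift's frame is 0 right down, about 82 mm at the start, hanging on the hook: it then takes 4 to 12 N upwards at the lever to slip the hook out, and 1 to 3 N to hold it out. Free, it sinks by itself at 12 to 40 mm/s (oil damper); a pawl let go early catches in a later notch.
- pawl: Pawl between the guard plates: steel leg with a hook hanging 45 mm below a level pin along the lift's y, and a release lever to the front (point lever_nominal). Origin on the pin (x = -14, z = 171 mm in the lift's frame). A light spring holds the hook in. Lifting the lever swings pawl and lever up together: 0 rad hooked, about 0.14 clear of the teeth, rigid stop 0.18 (about y, x axis dipping).
- lever_nominal (a point): Fixed point on the lift: x = -86, y = 0, z = 167 mm in its frame, where the underside of the release lever's end would be if set level. Lever: straight bar, 14 mm wide, 8 thick, from the pin to x = -92. It is clamped on the pin at an angle that differs each time: its end may start up to 12 mm higher or lower than this, so feel for it from below.
- tray (a point): Centre of the tray's upper face (100 x 100 mm, lip 9 mm high), behind the mast. In the lift's frame x = 85, y = 0, z = 23 mm when right down.
- tin: Closed quarter-litre paint tin, 74 mm diameter, 62 mm high, 0.2 to 0.4 kg, standing loose on the tray; origin at the centre of its underside.
- bar: Release bar, 198 mm long, 0.22 kg, loose on the bench: square ribbed black handle 22 x 22 x 95 mm, then a straight round steel bar, 9 mm diameter, on the same axis. Origin on the axis (11 mm above the bench as it lies), 30 mm behind the handle's front end, near the balance point; x along the axis to the round tip, 130 mm ahead; handle's rear end 65 mm behind.
- spare_tin: Bystander: paint tin, 74 mm diameter, 62 mm high, on the bench towards the back; origin at the centre of its underside.
- lid_left: Bystander: tin lid, 68 mm diameter, 9 mm high, near the front edge; origin at the centre of its underside.
- lid_right: Bystander: tin lid, 68 mm diameter, 9 mm high, farther right near the front edge; origin at the centre of its underside.
- brush: Bystander: flat paint brush, 206 x 38 x 14 mm; origin at the centre of its underside, y along the handle.
- tape_roll: Bystander: roll of masking tape lying flat, 104 mm diameter, 24 mm high; origin at the centre of its underside.
- sanding_block: Bystander: sanding block, 64 x 118 x 30 mm; origin at the centre of its underside.
- film_gauge: Bystander: hand-held film gauge, 126 x 58 x 26 mm, on the left; origin at the centre of its underside.
Not all that is in view belongs to the job. Leave any pink look-alike of the tin alone.

How it is judged (in metres and radians):
On the way, in this order (a step that is already met when the one before it is completed fails the run):
1. the bar holds the pawl swung out of the rack, while the tray is still up (angle between pawl's own z axis and vertical above 0.08 rad and contact force between bar and pawl above 0.5 N and z of tray in the frame of lift above 0.035 m), for 0.1 s.
2. the tray is right down (z of tray in the frame of lift below 0.026 m), for 0.2 s.
At the end, for the whole second after the job is handed in: The tray is within 3 mm of its lowest position, the pawl is back in the rack (within 0.05 rad), the tin stands upright on the tray within 15 mm of its centre, and the bar lies flat and at rest on the bench top (axis under 17 mm high, within 7 degrees of level), not touching the lift (z of tray in the frame of lift below 0.026 m and angle between pawl's own z axis and vertical below 0.05 rad and angle between tin's own z axis and vertical below 0.08 rad and distance between tin and tray below 0.015 m and height (world z) of bar below 0.017 m and angle between bar's own x axis and vertical between 1.45 and 1.69 rad and contact force between bar and lift below 0.1 N and linear speed of bar below 0.02 m/s).
It fails at once if the pawl or the lift is forced: more than 15 N between bar and pawl or 20 N between bar and the fixed lift (contact force between bar and pawl above 15 N or contact force between bar and lift above 20 N).
It fails at once if the pawl is still held hard (over 5 N) against its stop when the tray has sunk halfway (z of tray in the frame of lift between 0.028 and 0.065 m and angle between pawl's own z axis and vertical above 0.15 rad and contact force between bar and pawl above 5 N).
It fails at once if the hand touches the pawl or the moving tray, or the bar pushes the tray (contact force between any of the arm, the fingers and pawl above 1 N or contact force between any of the arm, the fingers and carriage above 1 N or contact force between bar and carriage above 2 N).
It fails at once if the tin tips or slides on the tray (angle between tin's own z axis and vertical above 0.2 rad or horizontal distance between tin and tray above 0.02 m).
It fails at once if a bystander is pushed more than 25 mm (distance of any of spare_tin, lid_left, lid_right, brush, tape_roll, sanding_block, film_gauge from where it was at the start of the episode above 0.025 m).
It also fails if it takes over 58 s, if anything falls off the work surface, if the arm or the gripper's body presses on something with over 40 N, if the wrist force passes 120 N, or if a joint passes its speed limit or range.

## Working session

There is one attempt and no reset: what is moved stays moved. The work goes in short steps, Python scripts to look and compute and a tool call to move; the robot and the scene stay as the last step left them, time stands still between calls to the robot, and variables do not carry over. Pictures are saved under pics/ and viewed, at most 10 in all, crops included, and the job is handed in when it is done.

Besides the shell and the picture viewer there is one more tool, called after "Request:" as name(argument=value, ...) on one line, values as JSON. drive_tool: Moves the arm, as the interface text tells. Its arguments: {"type":"object","properties":{"series":{"type":"array"}},"required":["series"]}

```bash
mkdir -p pics; cat > h.py <<'E'
import numpy as np, cv2
from scipy.spatial.transform import Rotation as R
from plant import arm
def ray(im,px):
    V=np.array(im["view"]);d=np.array([(px[0]-im["cx"])/im["fx"],(px[1]-im["cy"])/im["fy"],1.])
    Rm=V[:3,:3];c=-Rm.T@V[:3,3];d=Rm.T@d;return c,d/np.linalg.norm(d)
def tri(a,b):
    (c1,d1),(c2,d2)=a,b
    s=np.linalg.lstsq(np.c_[d1,-d2],c2-c1,rcond=None)[0]
    p,q=c1+s[0]*d1,c2+s[1]*d2;return (p+q)/2,np.linalg.norm(p-q)
def onz(r,z): c,d=r;return c+d*(z-c[2])/d[2]
def proj(im,p):
    q=np.array(im["view"])@np.r_[p,1];return np.array([im["fx"]*q[0]/q[2]+im["cx"],im["fy"]*q[1]/q[2]+im["cy"]])
E
python3 - <<'E'
from h import *
I={n:arm.get_image(n) for n in("scene","top")}
for n in I: cv2.imwrite(f"pics/{n}0.png",I[n]["frame"][:,:,::-1]); print(n,ray(I[n],(280,210)))
for t in ["bar","lift","slot","lever_nominal","tray","tin","pawl","carriage","spare_tin","lid_left","lid_right","brush","tape_roll","sanding_block","film_gauge"]:
    r={}
    for n in I:
        o=arm.tip_of(t,n)[:3]; r[n]=o
        print(t,n,[(np.round(x["pixel"]).tolist(),round(x["score"],2)) for x in o])
    if r["scene"] and r["top"]:
        p,e=tri(ray(I["scene"],r["scene"][0]["pixel"]),ray(I["top"],r["top"][0]["pixel"]));print("   ",p.round(),e.round(1))
print([ (n,arm.look_for("bar",n)[:3]) for n in I])
s=arm.get_state();print(s["t"],s["tcp_rot"],s["ft_force"])
a=np.vstack([np.hstack([I["scene"]["frame"]])]);
E
```

```text
scene (array([ 677.08417728, -486.5440704 , 1190.67283049]), array([-0.0713931 ,  0.44921483, -0.89056671]))
top (array([ 440.07124044,   27.00742469, 1238.92939234]), array([ 0.12173577,  0.00916792, -0.9925202 ]))
bar scene [([251.0, 304.0], 0.95), ([192.0, 323.0], 0.24)]
bar top [([366.0, 226.0], 0.9), ([233.0, 206.0], 0.26)]
    [ 549. -199.   14.] 4.3
lift scene [([284.0, 194.0], 0.82), ([194.0, 323.0], 0.52)]
lift top [([237.0, 211.0], 0.82)]
    [584. 158.  27.] 3.6
slot scene [([261.0, 195.0], 0.74)]
slot top [([266.0, 226.0], 0.56), ([235.0, 204.0], 0.5)]
    [534.  72. 159.] 1.5
lever_nominal scene [([264.0, 188.0], 0.76)]
lever_nominal top [([258.0, 223.0], 0.64)]
    [540.  90. 171.] 2.7
tray scene [([297.0, 157.0], 0.87)]
tray top [([202.0, 190.0], 0.58)]
    [620. 233. 134.] 8.1
tin scene [([349.0, 188.0], 0.87), ([299.0, 160.0], 0.78), ([210.0, 261.0], 0.3)]
tin top [([203.0, 193.0], 0.89)]
    [ 732.  297. -148.] 147.0
pawl scene [([282.0, 172.0], 0.5)]
pawl top [([234.0, 207.0], 0.63)]
    [579. 150. 168.] 4.6
carriage scene []
carriage top [([231.0, 208.0], 0.96)]
s
[... 547 characters left out ...]
), ([298.0, 160.0], 0.62), ([250.0, 305.0], 0.42)]
tape_roll top [([163.0, 268.0], 0.59)]
    [425. 356.  12.] 0.4
sanding_block scene [([282.0, 356.0], 0.7)]
sanding_block top [([409.0, 195.0], 0.74)]
    [ 648. -325.  -14.] 11.6
film_gauge scene [([315.0, 137.0], 0.74), ([219.0, 193.0], 0.26)]
film_gauge top [([148.0, 186.0], 0.74)]
    [657. 416.  -5.] 5.9
[('scene', [{'pixel': [250.0, 304.3], 'score': 0.77}, {'pixel': [211.4, 260.4], 'score': 0.39}]), ('top', [{'pixel': [367.5, 226.2], 'score': 0.94}, {'pixel': [200.6, 184.5], 'score': 0.73}, {'pixel': [393.6, 280.8], 'score': 0.26}])]
1.7 [ 1.79998620e+02 -1.16133637e-03  1.64136780e+02] [-2.94218829e-01 -3.97690916e-06  1.73283130e-01]
```

View pictures.

```bash
python3 - <<'E'
import cv2,numpy as np
a=cv2.imread("pics/scene0.png");b=cv2.imread("pics/top0.png")
cv2.imwrite("pics/s1.png",cv2.resize(a[100:400,120:460],(800,600)[:2] if 0 else (680,600),interpolation=3))
cv2.imwrite("pics/t1.png",cv2.resize(b[130:330,110:470],None,fx=2.2,fy=2.2,interpolation=3))
E
```

```text
(no output)
```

View pics/s1.png

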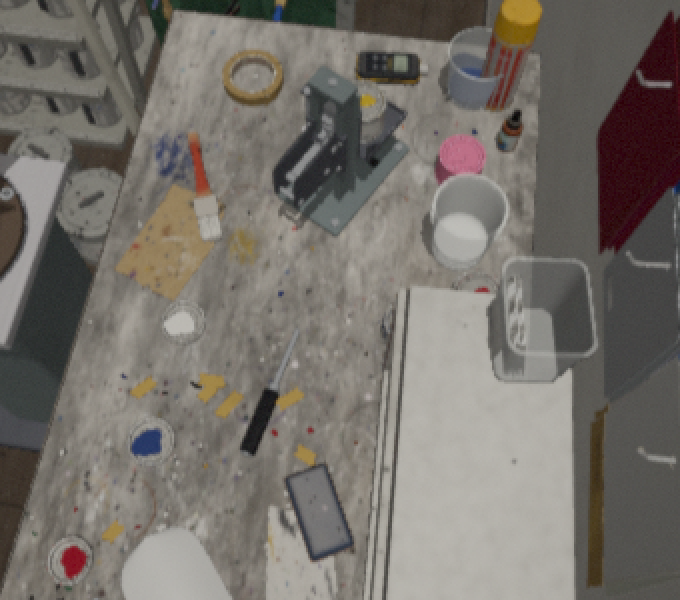

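View pics/t1.png

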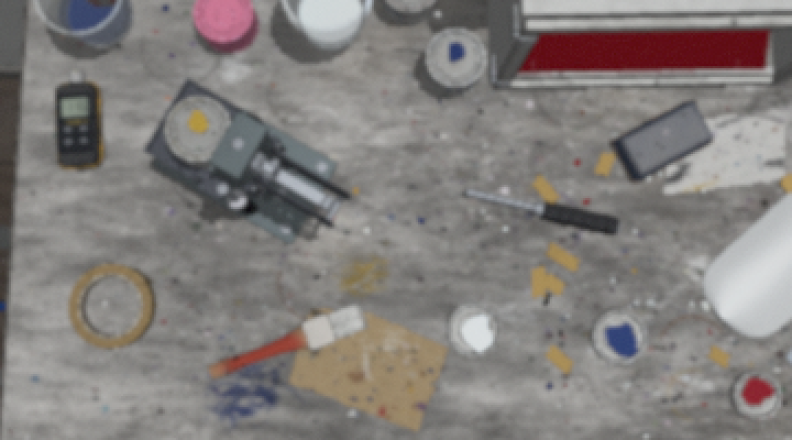

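The pictures show the bar on the open bench: top view handle (367,226) with its tip at (322,217), scene view handle (251,304) with its tip at (268,264). The lift is at top (237,211) and opens towards the robot's right.

Things that could be mistaken for the target:
- **Bar:** the brush (scene 219,192; top 241,288) is red and flat, so it is ruled out. The black-handled round steel bar is the choice.
- **Tin on the tray:** scene (299,160). The pink look-alike is at scene (349,188), and I'll leave it alone.

Next I'll refine the bar axis and the lift pose.

```bash
python3 - <<'E'
from h import *
from scipy.optimize import least_squares
I={n:arm.get_image(n) for n in("scene","top")}
# handle by darkness
box={"scene":(236,290,266,332),"top":(350,216,400,242)}
res={}
for n in I:
    x0,y0,x1,y1=box[n];g=I[n]["frame"][y0:y1,x0:x1].max(2)
    m=(g<75).astype(np.uint8);k,l,st,c=cv2.connectedComponentsWithStats(m);j=1+np.argmax(st[1:,4])
    r=cv2.minAreaRect(np.argwhere(l==j)[:,::-1].astype(np.float32))
    res[n]=c[j]+[x0,y0];print(n,st[j],res[n],r, onz(ray(I[n],res[n]),13).round(1))
p,e=tri(ray(I["scene"],res["scene"]),ray(I["top"],res["top"]));print("handle centre",p.round(1),e)
tip={"scene":(268.5,264),"top":(321.8,216.8)}
q,e=tri(*[ray(I[n],tip[n]) for n in("scene","top")]);print("tip",q.round(1),e,"yaw",np.degrees(np.arctan2(*(q-p)[1::-1])),np.linalg.norm(q-p))
# lift
pts={"slot":(-103,0,150),"lever_nominal":(-86,0,167),"lift":(0,0,0),"tray":(85,0,105),"pawl":(-14,0,171)}
obs=[]
for rep in range(2):
  for t in pts:
    for n in I:
        o=arm.tip_of(t,n)
        if o: obs.append((t,n,o[0]["pixel"]))
  if rep==0: 
    for n in I: I[n]=arm.get_image(n)
def f(v):
    Rz=R.from_euler("z",v[2]).as_matrix()
    return np.concatenate([proj(I[n],Rz@np.array(pts[t])+[v[0],v[1],0])-px for t,n,px in obs])
s=least_squares(f,[584,158,1.06],loss="soft_l1",f_scale=2);v=s.x
print(v[:2],np.degrees(v[2]));[print(o[0],o[1],r.round(1)) for o,r in zip(obs,f(v).reshape(-1,2))]
im=I["top"]["frame"][:,:,::-1].copy();im2=I["scene"]["frame"][:,:,::-1].copy()
Rz=R.from_euler("z",v[2]).as_matrix();out=[]
for n,a in(("top",im),("scene",im2)):
    s_=4;c={"top":(170,150),"scene":(240,120)}[n];a=cv2.resize(a[c[1]:c[1]+120,c[0]:c[0]+100],None,fx=s_,fy=s_,interpolation=3)
    def L(ps,col):
        P=[(proj(I[n],Rz@np.array(x)+[v[0],v[1],0])-c)*s_ for x in ps];cv2.polylines(a,[np.array(P).astype(np.int32)],True,col,1)
    L([(-57,-60,10),(148,-60,10),(148,60,10),(-57,60,10)],(0,0,255));L([(-7,-28,286),(24,-28,286),(24,28,286),(-7,28,286)],(0,255,255))
    for y in(-18,18):L([(-103,y,182),(-103,y,126)],(0,255,0))
    L([(-103,0,150),(-14,0,171)],(255,0,255));out.append(a)
cv2.imwrite("pics/fit.png",np.hstack(out))
E
```

```text
scene [  4   4  19  34 277] [249.29241877 310.14801444] ((13.310344696044922, 20.224138259887695), (8.170594215393066, 33.61085510253906), 21.801406860351562) [ 545.2 -217.9   13. ]
top [  6   7  35  13 259] [373.1042471  229.07722008] ((23.115386962890625, 12.923076629638672), (33.92809295654297, 8.040761947631836), 11.309932708740234) [ 541.9 -219.1   13. ]
handle centre [ 543.6 -218.5   12.4] 3.4938203446909357
tip [574.8 -76.7  16.1] 3.6682763289448626 yaw 77.56800608819545 145.22629250497147
[581.69151087 163.2699606 ] 62.307146585781474
slot scene [ 0.8 -2.8]
slot top [-1.8 -3.2]
lever_nominal scene [-0.9 -0.2]
lever_nominal top [ 2.8 -2.7]
lift scene [-0.7  0.5]
lift top [-2.   1.1]
tray scene [0.3 2.9]
tray top [ 1.4 -1. ]
pawl scene [-1.9  1.6]
pawl top [-91.2 -73. ]
slot scene [-2.9  7.8]
slot top [-1.5 -0.3]
lever_nominal scene [-0.8  0.4]
lever_nominal top [1.5 0.3]
lift scene [-1.8 -2.1]
lift top [-0.  2.]
tray scene [ 0.2 -1.2]
tray top [0.8 0.5]
pawl scene [-3.6  3.2]
pawl top [ -6.2 -82.9]
```

View pics/fit.png

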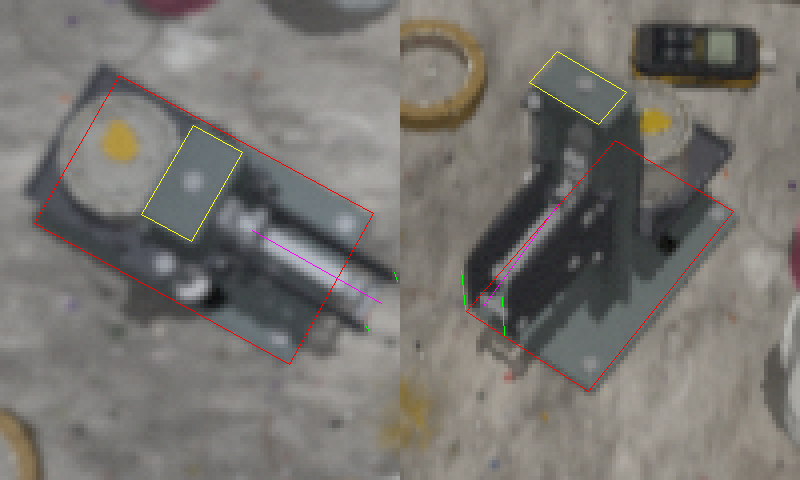

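The fitted base and mast outlines match both views. The lift is at (582,163) with yaw 62.3°, and the bar has yaw 77.6°. Moving over to the bar.

Request:
drive_tool(series=[[[0, 0, 7], [-26, -30, -10], 1], [[0, 0, 14], [-52, -60, -20], 1], [[0, 0, 21], [-78, -90, -30], 1], [[0, 0, 28], [-104, -119, -40], 1], [[0, 0, 35], [-130, -149, -50], 1], [[0, 0, 42], [-156, -178, -60], 1], [[0, 0, 49], [-182, -208, -60], 1], [[0, 0, 56], [-208, -238, -60], 1]])

```text
t: 3.57
ee_pos: [306.6, 313.9, 306.5]
tcp_rot: [179.9, -0.1, 107.8]
ft_force: [0.5, -0.7, -0.7]
gripper_width: 91.8
finger_force: 0.0
```

Request:
drive_tool(series=[[[0, 0, 4], [-39, 5, 0], 1], [[0, 0, 8], [-78, 11, 0], 1], [[0, 0, 12], [-117, 16, 0], 1], [[0, 0, 16], [-156, 22, 0], 1], [[0, 0, 20], [-195, 27, 0], 1], [[0, 0, 24], [-234, 32, 0], 1], [[0, 0, 28], [-273, 38, 0], 1], [[0, 0, 30.5], [-312, 43, 0], 1]])

```text
t: 4.23
ee_pos: [444.4, 30.4, 306.2]
tcp_rot: [179.9, -0.1, 77.4]
ft_force: [1.1, 1.1, 0.3]
gripper_width: 92.0
finger_force: 0.0
```

Request:
drive_tool(series=[[[0, 0, 0], [-31, 24, 5], 1], [[0, 0, 0], [-62, 48, 10], 1], [[0, 0, 0], [-92, 73, 20], 1], [[0, 0, 0], [-122, 97, 30], 1], [[0, 0, 0], [-152, 120, 45], 1], [[0, 0, 0], [-180, 142, 65], 1], [[0, 0, 0], [-191, 151, 100], 1], [[0, 0, 0], [-191, 151, 140], 1]])

```text
t: 4.9
ee_pos: [552.4, -191.9, 166.0]
tcp_rot: [179.7, 0.2, 77.4]
ft_force: [1.2, 1.0, -0.8]
gripper_width: 92.0
finger_force: 0.0
```

```bash
python3 - <<'E'
from h import *
s=arm.get_state();I=arm.get_image("scene");T=arm.get_image("top")
print(s["ee_pos"],s["tcp_rot"])
for n,i in(("scene",I),("top",T)):
    o=arm.tip_of("bar",n)[:2];print(n,o,proj(i,np.array(s["ee_pos"])).round(1))
a=cv2.resize(I["frame"][210:350,190:330,::-1],None,fx=3,fy=3);b=cv2.resize(T["frame"][170:270,300:420,::-1],None,fx=3.0,fy=3.0)
b=cv2.copyMakeBorder(b,0,120,0,0,0);cv2.imwrite("pics/g.png",np.hstack([a,b]))
E
```

```text
[ 552.36972163 -191.94884271  165.95671773] [1.79693750e+02 1.66997092e-01 7.73757053e+01]
scene [{'pixel': [248.0, 306.1], 'score': 0.78}] [249.8 285.6]
top [{'pixel': [365.3, 225.3], 'score': 0.7}] [374.5 219.5]
```

View pics/g.png

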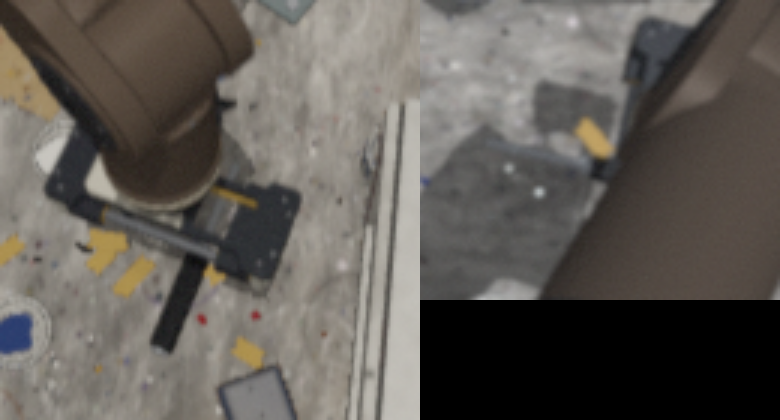

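The handle lies between the open fingers, at about (175,300) in the crop. Going down and closing.

Request:
drive_tool(series=[[[0, 0, 0], [0, 0, 35], 1], [[0, 0, 0], [0, 0, 70], 1], [[0, 0, 0], [0, 0, 105], 1], [[0, 0, 0], [0, 0, 130], 1], [[0, 0, 0], [0, 0, 143], 1], [[0, 0, 0], [0, 0, 143], 1], [[0, 0, 0], [0, 0, 143], 0], [[0, 0, 0], [0, 0, 143], 0]])

```text
t: 5.77
ee_pos: [552.2, -187.0, 25.2]
tcp_rot: [179.8, -0.0, 77.7]
ft_force: [-0.6, -0.0, 0.6]
gripper_width: 82.8
finger_force: 0.0
```

Request:
drive_tool(series=[[[0, 0, 0], [0, 0, 0], 0], [[0, 0, 0], [0, 0, 0], 0], [[0, 0, 0], [0, 0, 0], 0], [[0, 0, 0], [0, 0, 0], 0], [[0, 0, 0], [0, 0, 0], 0], [[0, 0, 0], [0, 0, 0], 0]])

```text
t: 6.27
ee_pos: [550.4, -186.6, 22.8]
tcp_rot: [180.0, -0.0, 77.6]
ft_force: [-1.0, -0.5, 0.4]
gripper_width: 43.2
finger_force: 0.0
```

Request:
drive_tool(series=[[[0, 0, 0], [0, 0, 0], 0], [[0, 0, 0], [0, 0, 0], 0], [[0, 0, 0], [0, 0, 0], 0], [[0, 0, 0], [0, 0, 0], 0], [[0, 0, 0], [0, 0, 0], 0], [[0, 0, 0], [0, 0, 0], 0]])

```text
t: 6.77
ee_pos: [550.5, -186.6, 22.7]
tcp_rot: [180.0, -0.0, 77.6]
ft_force: [0.0, 0.8, -1.2]
gripper_width: 21.8
finger_force: 29.8
```

Request:
drive_tool(series=[[[0, 0, 0], [0, 0, -20], 0], [[0, 0, 0], [0, 0, -55], 0], [[0, 0, 3], [15, -15, -90], 0], [[0, 0, 6], [35, -36, -115], 0], [[0, 0, 9], [60, -62, -131], 0], [[0, 0, 12], [85, -88, -131], 0], [[0, 0, 15.3], [107, -111, -131], 0], [[0, 0, 15.3], [107, -111, -131], 0]])

```text
t: 7.43
ee_pos: [460.7, -51.9, 152.7]
tcp_rot: [-179.6, -0.1, 62.5]
ft_force: [-0.7, 0.7, -2.0]
gripper_width: 21.7
finger_force: 29.8
```

Request:
drive_tool(series=[[[0, 0, 0], [0, 0, 0], 0], [[0, 0, 0], [0, 0, 0], 0], [[0, 0, 0], [0, 0, 0], 0]])

```text
t: 7.68
ee_pos: [465.4, -59.3, 153.8]
tcp_rot: [180.0, 0.0, 62.3]
ft_force: [0.5, -0.6, -2.0]
gripper_width: 21.6
finger_force: 29.8
```

```bash
python3 - <<'E'
from h import *
s=arm.get_state();I=arm.get_image("scene");T=arm.get_image("top")
print(s["ee_pos"],s["tcp_rot"],s["ft_force"])
p=np.array(s["ee_pos"]);u=np.array([np.cos(np.radians(62.3)),np.sin(np.radians(62.3)),0])
tip=p+115*u-[0,0,11.7]; out=[]
Rz=R.from_euler("z",62.3,degrees=True).as_matrix();O=[581.7,163.3,0]
for n,i,c in(("scene",I,(220,170)),("top",T,(230,190))):
    k=proj(i,tip);print(n,k.round(1),proj(i,tip-70*u).round(1))
    a=cv2.resize(i["frame"][c[1]:c[1]+100,c[0]:c[0]+80,::-1],None,fx=5,fy=5,interpolation=3)
    f=lambda q:tuple(int(x) for x in (proj(i,q)-c)*5+2)
    cv2.circle(a,f(tip),3,(0,0,255),1);cv2.circle(a,f(tip-60*u),3,(0,0,255),1)
    for y in(-18,18):cv2.line(a,f(Rz@[-103,y,182]+O),f(Rz@[-103,y,126]+O),(0,255,0),1)
    out.append(a)
cv2.imwrite("pics/p.png",np.hstack(out))
E
```

```text
[465.4153176  -59.33603425 153.8397582 ] [1.79952011e+02 1.76640240e-02 6.22919054e+01] [ 0.51808082 -0.64729567 -2.04245471]
scene [254.  206.4] [238.3 224.6]
top [277.4 232.4] [302.4 246. ]
```

View pics/p.png

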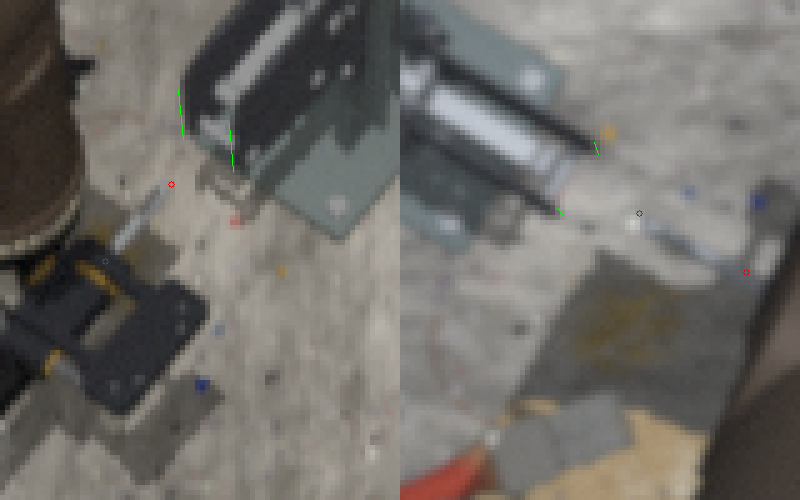

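The bar points straight at the slot, its tip about 30 mm before the mouth and within 2–4 mm sideways. Inserting it below the lever.

Request:
drive_tool(series=[[[0, 0, 0], [12, 2, 0], 0], [[0, 0, 0], [24, 2, 0], 0], [[0, 0, 0], [36, 2, 0], 0], [[0, 0, 0], [46, 2, 0], 0], [[0, 0, 0], [53, 2, 0], 0], [[0, 0, 0], [57, 2, 0], 0], [[0, 0, 0], [57, 2, 0], 0], [[0, 0, 0], [57, 2, 0], 0]])

```text
t: 8.45
ee_pos: [493.0, -8.7, 153.7]
tcp_rot: [-180.0, 0.0, 62.4]
ft_force: [-0.4, 0.4, -2.9]
gripper_width: 21.8
finger_force: 29.8
```

Request:
drive_tool(series=[[[0, 0, 0], [0, 0, -1], 0], [[0, 0, 0], [0, 0, -2], 0], [[0, 0, 0], [0, 0, -3], 0], [[0, 0, 0], [0, 0, -4], 0], [[0, 0, 0], [0, 0, -4], 0]])

```text
t: 8.87
ee_pos: [493.2, -9.0, 158.0]
tcp_rot: [180.0, -0.0, 62.3]
ft_force: [0.0, -0.3, -1.9]
gripper_width: 22.0
finger_force: 29.8
```

Request:
drive_tool(series=[[[0, 0, 0], [0, 0, -1], 0], [[0, 0, 0], [0, 0, -2], 0], [[0, 0, 0], [0, 0, -3], 0], [[0, 0, 0], [0, 0, -4], 0], [[0, 0, 0], [0, 0, -4], 0], [[0, 0, 0], [0, 0, -4], 0]])

```text
t: 9.37
ee_pos: [493.2, -8.7, 161.8]
tcp_rot: [180.0, -0.0, 62.3]
ft_force: [-0.3, -0.2, -1.2]
gripper_width: 21.5
finger_force: 29.8
```

```bash
python3 -c "
from h import *
s=arm.get_state();print(s['ft_force'],s['ft_torque'],s['ee_pos'])"
```

```text
[-0.31363471 -0.19390929 -1.19886047] [-0.09362302  0.07289471  0.02213289] [493.18372892  -8.72144484 161.78333453]
```

Request:
drive_tool(series=[[[0, 0, 0], [0, 0, -1], 0], [[0, 0, 0], [0, 0, -2], 0], [[0, 0, 0], [0, 0, -3], 0], [[0, 0, 0], [0, 0, -3], 0], [[0, 0, 0], [0, 0, -3], 0]])

```text
t: 9.78
ee_pos: [493.2, -8.7, 164.8]
tcp_rot: [180.0, -0.0, 62.3]
ft_force: [0.8, 0.2, -2.2]
gripper_width: 21.8
finger_force: 29.8
```

Request:
drive_tool(series=[[[0, 0, 0], [0, 0, -1], 0], [[0, 0, 0], [0, 0, -2], 0], [[0, 0, 0], [0, 0, -3], 0], [[0, 0, 0], [0, 0, -3], 0], [[0, 0, 0], [0, 0, -3], 0]])

```text
t: 10.2
ee_pos: [493.2, -8.7, 167.8]
tcp_rot: [180.0, -0.0, 62.3]
ft_force: [-0.1, -0.6, -2.2]
gripper_width: 21.8
finger_force: 29.8
```

```bash
python3 -c "
from h import *
s=arm.get_state();print(s['ft_force'],s['ft_torque'],s['ee_pos'])"
```

```text
[-0.08611498 -0.55629349 -2.18024677] [-0.09647363  0.06248495  0.01624105] [493.15758074  -8.7459873  167.77952933]
```

Bar top is at about 160.6 mm and hasn't touched yet.

Request:
drive_tool(series=[[[0, 0, 0], [0, 0, -1], 0], [[0, 0, 0], [0, 0, -2], 0], [[0, 0, 0], [0, 0, -3], 0], [[0, 0, 0], [0, 0, -3], 0], [[0, 0, 0], [0, 0, -3], 0]])

```text
t: 10.62
ee_pos: [492.8, -8.6, 170.6]
tcp_rot: [-180.0, 0.0, 62.4]
ft_force: [-0.7, 0.0, -4.5]
gripper_width: 21.7
finger_force: 30.0
```

```bash
python3 -c "
from h import *
s=arm.get_state();print(s['ft_force'],s['ft_torque'],s['ee_pos'])"
```

```text
[-0.66291689  0.02218518 -4.52423389] [-0.22247128  0.37235368  0.0776308 ] [492.79514601  -8.61515659 170.56268753]
```

Contact: force is up about 2.4 N and the torque shows it too. Raising in 1 mm steps.

Request:
drive_tool(series=[[[0, 0, 0], [0, 0, -0.5], 0], [[0, 0, 0], [0, 0, -1], 0], [[0, 0, 0], [0, 0, -1], 0], [[0, 0, 0], [0, 0, -1], 0]])

```text
t: 10.95
ee_pos: [492.9, -8.7, 171.6]
tcp_rot: [-180.0, 0.0, 62.3]
ft_force: [-1.4, 1.0, -5.5]
gripper_width: 22.0
finger_force: 30.0
```

```bash
cat > st.py <<'E'
from h import *
s=arm.get_state();print(s['t'],s['ft_force'].round(2) if hasattr(s['ft_force'],'round') else s['ft_force'],s['ft_torque'],s['ee_pos'])
E
python3 st.py
```

```text
10.95 [-1.4   1.01 -5.51] [-0.20834022  0.52035593  0.15842659] [492.92705499  -8.69873037 171.6383693 ]
```

```bash
python3 - <<'E'
from h import *
out=[]
s=arm.get_state();p=np.array(s["ee_pos"]);O=np.array([581.7,163.3,0]);Rz=R.from_euler("z",62.3,degrees=True).as_matrix()
print("lift frame tcp",Rz.T@(p-O),s["ft_force"],s["ft_torque"])
for n,c in(("scene",(225,165)),("top",(230,180))):
    i=arm.get_image(n)
    out.append(cv2.resize(i["frame"][c[1]:c[1]+80,c[0]:c[0]+64,::-1],None,fx=6.25,fy=6.25,interpolation=2))
cv2.imwrite("pics/c.png",np.hstack(out))
E
```

```text
lift frame tcp [-193.55197687   -1.35324203  171.6383693 ] [-1.40144758  1.01099518 -5.5105895 ] [-0.20834022  0.52035593  0.15842659]
```

View pics/c.png

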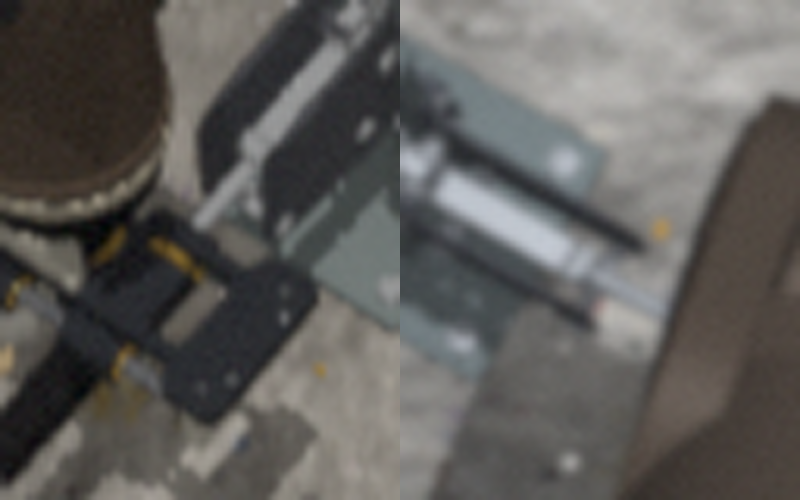

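The bar sits centred between the plates, under the lever end. Continuing gently.

Request:
drive_tool(series=[[[0, 0, 0], [0, 0, -0.7], 0], [[0, 0, 0], [0, 0, -1.4], 0], [[0, 0, 0], [0, 0, -2], 0], [[0, 0, 0], [0, 0, -2], 0]])

```text
t: 11.38
ee_pos: [493.2, -8.8, 173.9]
tcp_rot: [180.0, -0.0, 62.3]
ft_force: [-2.3, 0.7, -4.7]
gripper_width: 21.5
finger_force: 30.0
```

```bash
python3 st.py
```

```text
11.3833 [-2.34  0.75 -4.7 ] [-0.21360638  0.50002296  0.17506307] [493.21280364  -8.77927456 173.85207137]
```

Request:
drive_tool(series=[[[0, 0, 0], [0, 0, -0.7], 0], [[0, 0, 0], [0, 0, -1.4], 0], [[0, 0, 0], [0, 0, -2], 0], [[0, 0, 0], [0, 0, -2], 0]])

```text
t: 11.72
ee_pos: [493.2, -8.7, 175.8]
tcp_rot: [180.0, -0.0, 62.3]
ft_force: [-1.9, 2.1, -5.1]
gripper_width: 21.4
finger_force: 30.0
```

```bash
python3 st.py
```

```text
11.7167 [-1.91  2.11 -5.1 ] [-0.11065623  0.49846988  0.16605533] [493.23732218  -8.70860393 175.8427807 ]
```

```bash
python3 - <<'E'
from h import *
s=arm.get_state();p=np.array(s["ee_pos"]);u=np.array([np.cos(np.radians(62.3)),np.sin(np.radians(62.3)),0])
i=arm.get_image("scene");c=(180,150)
a=cv2.resize(i["frame"][c[1]:c[1]+120,c[0]:c[0]+130,::-1],None,fx=5,fy=5,interpolation=2)
f=lambda q:tuple(int(x) for x in (proj(i,q)-c)*5+2)
for k in(-80,80,115): cv2.circle(a,f(p+k*u-[0,0,11.7]),3,(0,0,255),1)
for h in(0,20): cv2.circle(a,f(p-80*u-[0,0,11.7-h]),3,(0,255,0),1)
cv2.imwrite("pics/d.png",a)
E
```

```text
(no output)
```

View pics/d.png

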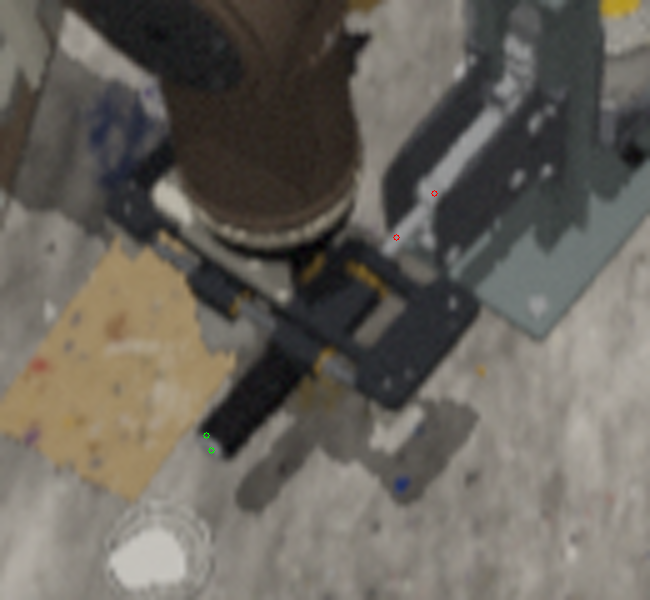

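```bash
cat > lev.py <<'E'
from h import *
def lev(show=1):
    ref=cv2.cvtColor(cv2.imread("pics/scene0.png"),cv2.COLOR_BGR2GRAY).astype(np.float32)
    i=arm.get_image("scene");g=cv2.cvtColor(i["frame"],cv2.COLOR_RGB2GRAY).astype(np.float32)
    O=np.array([581.7,163.3,0]);Rz=R.from_euler("z",62.3,degrees=True).as_matrix()
    for nm,q in(("lever mid",(-60,0,176)),("lever-end",(-82,0,175)),("mast",(8,0,286)),("tray/tin",(85,0,167)),("platehole",(-60,-20,150))):
        k=proj(i,Rz@q+O).round().astype(int);m=np.zeros(ref.shape,np.uint8);r=9 if "lev" in nm else 12
        x0,y0=k-r;x1,y1=k+r+1
        W=np.eye(2,3,dtype=np.float32)
        try:
            cc,W=cv2.findTransformECC(ref[y0:y1,x0:x1],g[y0-0:y1,x0:x1],W,cv2.MOTION_TRANSLATION,(3,100,1e-4),None,3);print(nm,k,W[:,2].round(2),round(cc,3))
        except cv2.error as e: print(nm,"fail")
    a,b=proj(i,Rz@(-82,0,175)+O),proj(i,Rz@(-82,0,185)+O);print("10mm up at lever end =",b-a)
if __name__=="__main__":
    lev();s=arm.get_state();print(s["t"],s["ft_force"],s["ft_torque"],s["ee_pos"])
E
python3 lev.py
```

```text
lever mid [270 181] [ 0.16 -0.19] 0.988
lever-end [265 187] [ 0.1  -0.42] 0.931
mast [284 142] [-0.02 -0.02] 1.0
tray/tin [299 149] [-0.   -0.01] 0.999
platehole [276 190] [-0.05  0.01] 0.993
10mm up at lever end = [-0.12441247 -1.8165633 ]
11.8167 [-1.04212545  1.90127965 -4.62138211] [-0.10197605  0.48620509  0.14070088] [493.19348769  -8.69618592 175.76860666]
```

Request:
drive_tool(series=[[[0, 0, 0], [0, 0, -0.7], 0], [[0, 0, 0], [0, 0, -1.4], 0], [[0, 0, 0], [0, 0, -2.1], 0], [[0, 0, 0], [0, 0, -3], 0], [[0, 0, 0], [0, 0, -3], 0]])

```text
t: 12.23
ee_pos: [493.3, -8.8, 178.9]
tcp_rot: [180.0, -0.0, 62.3]
ft_force: [-0.1, 1.0, -5.4]
gripper_width: 21.8
finger_force: 30.0
```

```bash
python3 lev.py
```

```text
lever mid [270 181] [ 0.05 -0.08] 0.997
lever-end [265 187] [-0.05 -0.21] 0.959
mast [284 142] [ 0.01 -0.02] 1.0
tray/tin [299 149] [-0.01 -0.02] 1.0
platehole [276 190] [-0.02  0.01] 0.993
10mm up at lever end = [-0.12441247 -1.8165633 ]
12.2833 [-0.77880044  1.63304308 -4.04464554] [-0.10076606  0.33320799  0.10312658] [493.28063802  -8.7510179  178.86257103]
```

The lever isn't rising. The bar pivots between the pads at roughly 0.45 N·m, so I need a shorter lever arm. Plan: back out, lay the bar down in free space, and regrip the round steel close to the tip.

Request:
drive_tool(series=[[[0, 0, 0], [0, 0, 7], 0], [[0, 0, 0], [-5, 0, 12], 0], [[0, 0, 0], [-30, 0, 14], 0], [[0, 0, 0], [-60, 0, 14], 0], [[0, 1, 0], [-88, 5, 20], 0], [[0, 3, 0], [-88, 40, 35], 0], [[0, 4.7, 0], [-88, 70, 60], 0], [[0, 4.7, 0], [-88, 82, 90], 0]])

```text
t: 12.95
ee_pos: [529.0, -129.7, 89.2]
tcp_rot: [179.5, -4.8, 62.1]
ft_force: [0.2, 0.2, -1.7]
gripper_width: 21.7
finger_force: 30.0
```

```bash
python3 - <<'E'
from h import *
s=arm.get_state();print(s["ee_pos"],s["tcp_rot"],s["ft_force"])
i=arm.get_image("scene");I=i["frame"];p=np.array(s["ee_pos"])
u=R.from_euler("xyz",s["tcp_rot"],degrees=True).as_matrix()
c=(190,190);a=cv2.resize(I[c[1]:c[1]+120,c[0]:c[0]+130,::-1],None,fx=5,fy=5,interpolation=2)
f=lambda q:tuple(int(x) for x in (proj(i,q)-c)*5+2)
for th in(0,4.7,10):
    d=np.cos(np.radians(th))*u[:,0]+np.sin(np.radians(th))*u[:,2]
    for k in(-80,115): cv2.circle(a,f(p+11.7*u[:,2]+k*d),3,(0,25*th,255),1)
cv2.imwrite("pics/e.png",a)
E
```

```text
[ 528.99147229 -129.69028065   89.24355436] [179.54080423  -4.83464854  62.1279649 ] [ 0.18374649  0.15390401 -1.74190789]
```

View pics/e.png

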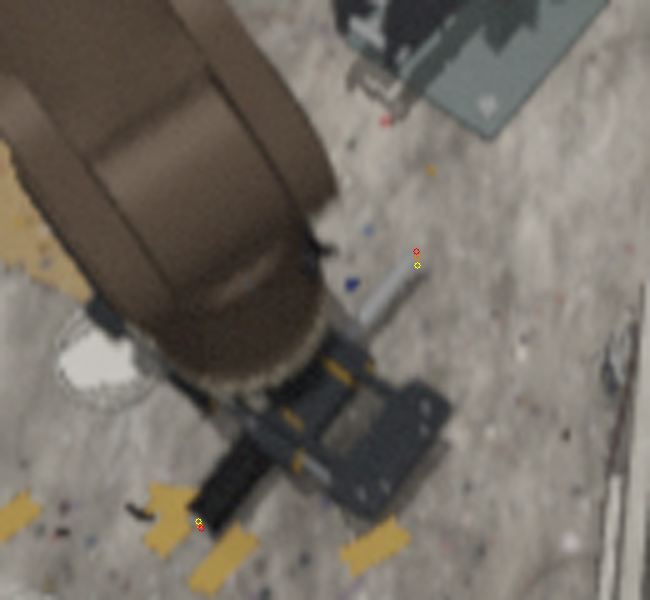

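The tip at (418,262) in the crop fits about 5–6° of slip, so the bar is now level. Laying it down.

Request:
drive_tool(series=[[[0, 0, 0], [0, 0, 25], 0], [[0, 0, 0], [0, 0, 45], 0], [[0, 0, 0], [0, 0, 57], 0], [[0, 0, 0], [0, 0, 63], 0], [[0, 0, 0], [0, 0, 65.5], 0], [[0, 0, 0], [0, 0, 65.5], 0], [[0, 0, 0], [0, 0, 65.5], 0.5], [[0, 0, 0], [0, 0, 65.5], 0.5]])

```text
t: 13.67
ee_pos: [528.3, -120.3, 24.5]
tcp_rot: [179.9, -4.7, 62.3]
ft_force: [-0.6, 0.7, -0.0]
gripper_width: 30.4
finger_force: 0.0
```

Request:
drive_tool(series=[[[0, 0, 0], [0, 0, 0], 0.6], [[0, 0, 0], [0, 0, 0], 0.6], [[0, 0, 0], [0, 0, 0], 0.6], [[0, 0, 0], [0, 0, -35], 0.6], [[0, -3, 0], [0, 0, -65], 0.6], [[0, -4.7, 0], [0, 0, -65], 0.6]])

```text
t: 14.17
ee_pos: [527.1, -126.7, 92.9]
tcp_rot: [179.6, 0.0, 62.2]
ft_force: [1.2, -0.1, -0.3]
gripper_width: 55.1
finger_force: 0.0
```

```bash
python3 - <<'E'
from h import *
s=arm.get_state();print(s["ee_pos"],s["tcp_rot"],s["ft_force"],s["joints"])
i=arm.get_image("scene");I=i["frame"];p=np.array(s["ee_pos"]);p[2]=11
u=R.from_euler("xyz",s["tcp_rot"],degrees=True).as_matrix()[:,0]
c=(190,190);a=cv2.resize(I[c[1]:c[1]+120,c[0]:c[0]+130,::-1],None,fx=5,fy=5,interpolation=2)
f=lambda q:tuple(int(x) for x in (proj(i,q)-c)*5+2)
for k in(-80,60,115): cv2.circle(a,f(p+k*u),3,(0,0,255),1)
cv2.imwrite("pics/f.png",a)
E
```

```text
[ 527.14390065 -126.72818363   92.89006099] [1.79642092e+02 1.55935195e-02 6.21992013e+01] [ 1.15037278 -0.06805137 -0.3458616 ] [-22.10566146  32.92416548  42.77312837 114.01834282 -31.49352859
  44.72849493  11.30875278]
```

View pics/f.png

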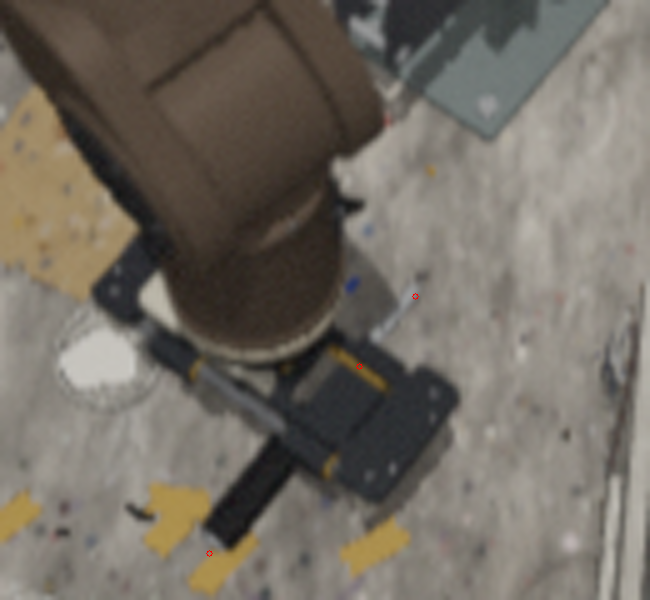

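The bar lies flat and level, with its tip at (416,292) in the crop. Regripping the steel about 47 mm behind the tip.

Request:
drive_tool(series=[[[0, 0, 0], [35, 0, 0], 0.6], [[0, 0, 0], [70, 0, 0], 0.6], [[0, 0, 0], [70, 0, 25], 0.6], [[0, 0, 0], [70, 0, 50], 0.6], [[0, 0, 0], [70, 0, 63], 0.6], [[0, 0, 0], [70, 0, 67], 0.6], [[0, 0, 0], [70, 0, 67], 0.6], [[0, 0, 0], [70, 0, 67], 0]])

```text
t: 14.88
ee_pos: [557.2, -63.5, 21.4]
tcp_rot: [-180.0, -0.0, 62.3]
ft_force: [0.2, -0.2, 0.3]
gripper_width: 51.6
finger_force: 0.0
```

Request:
drive_tool(series=[[[0, 0, 0], [0, 0, 0], 0], [[0, 0, 0], [0, 0, 0], 0], [[0, 0, 0], [0, 0, 0], 0], [[0, 0, 0], [0, 0, 0], 0], [[0, 0, 0], [0, 0, 0], 0], [[0, 0, 0], [0, 0, 0], 0], [[0, 0, 0], [0, 0, 0], 0], [[0, 0, 0], [0, 0, 0], 0]])

```text
t: 15.55
ee_pos: [557.5, -62.7, 21.3]
tcp_rot: [180.0, -0.0, 62.3]
ft_force: [-0.1, -0.5, 0.8]
gripper_width: 8.0
finger_force: 30.0
```

Request:
drive_tool(series=[[[0, 0, 0], [0, 0, 0], 0], [[0, 0, 0], [0, 0, 0], 0], [[0, 0, 0], [0, 0, -30], 0], [[0, 0, 0], [0, 0, -65], 0], [[0, 0, 0], [0, 0, -100], 0], [[0, 0, 0], [0, 0, -131], 0], [[0, 0, 0], [0, 0, -131], 0], [[0, 0, 0], [0, 0, -131], 0]])

```text
t: 16.22
ee_pos: [558.3, -62.6, 153.5]
tcp_rot: [179.9, -0.1, 62.4]
ft_force: [-1.2, -0.6, -2.1]
gripper_width: 7.7
finger_force: 30.0
```

```bash
python3 - <<'E'
from h import *
s=arm.get_state();print(s["ee_pos"],s["tcp_rot"],s["ft_force"],s["ft_torque"])
p=np.array(s["ee_pos"]);u=R.from_euler("xyz",s["tcp_rot"],degrees=True).as_matrix()
O=np.array([581.7,163.3,0]);Rz=R.from_euler("z",62.3,degrees=True).as_matrix();print("lift frame",Rz.T@(p-O))
out=[]
for n,c in(("scene",(205,190)),("top",(255,195))):
    i=arm.get_image(n);a=cv2.resize(i["frame"][c[1]:c[1]+100,c[0]:c[0]+78,::-1],None,fx=5,fy=5,interpolation=2)
    f=lambda q:tuple(int(x) for x in (proj(i,q)-c)*5+2)
    for k in(-148,-110,47): cv2.circle(a,f(p+10*u[:,2]+k*u[:,0]),3,(0,0,255),1)
    out.append(a)
cv2.imwrite("pics/h.png",np.hstack(out))
E
```

```text
[558.31107233 -62.56657533 153.52558886] [ 1.79861081e+02 -1.18118626e-01  6.23567285e+01] [-1.21684322 -0.57375951 -2.11816031] [ 0.07247854  0.05241108 -0.06145032]
lift frame [-210.85298305  -84.28387347  153.52558886]
```

View pics/h.png

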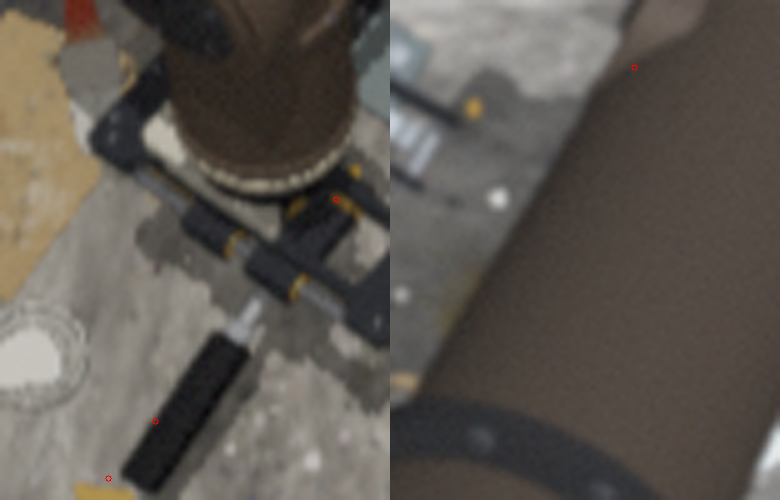

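```bash
python3 - <<'E'
from h import *
from scipy.optimize import least_squares
s=arm.get_state();i=arm.get_image("scene")
g=i["frame"].max(2);x0,y0,x1,y1=226,254,258,294
m=(g[y0:y1,x0:x1]<70).astype(np.uint8);k,l,st,c=cv2.connectedComponentsWithStats(m);j=1+np.argmax(st[1:,4])
r=cv2.minAreaRect(np.argwhere(l==j)[:,::-1].astype(np.float32));b=cv2.boxPoints(r)+[x0,y0]
b=b[np.argsort(b[:,1])];F=(b[0]+b[1])/2;B=(b[2]+b[3])/2;print(st[j],F,B)
p=np.array(s["ee_pos"]);u=R.from_euler("xyz",s["tcp_rot"],degrees=True).as_matrix()
def f(v):
    t,dr,yw,lat=v;d=R.from_rotvec(np.radians(yw)*np.array([0,0,1])).apply(np.cos(dr)*u[:,0]-np.sin(-dr)*u[:,2]*-1*-1)
    d=np.array([d[0],d[1],np.sin(dr)]);q=p+10*u[:,2]+lat*u[:,1]
    return np.r_[proj(i,q+(t-100)*d)-F,proj(i,q+(t-195)*d)-B,yw/2,lat/3]
v=least_squares(f,[47,0.2,0,0]);print("tip ahead",v.x[0],"tip-up deg",np.degrees(v.x[1]),"yaw,lat",v.x[2:],v.fun)
E
```

```text
[  3   3  26  32 335] [251.61010742 258.10649836] [232.73284912 287.47111511]
tip ahead 50.27224448928561 tip-up deg 24.894045563302555 yaw,lat [0.24587439 0.80942516] [-0.28473876 -0.06377425  0.07351097 -0.07038613  0.1229372   0.26980839]
```

The handle drooped when I lifted: the bar is now 25° tip-up in the grip, with the tip about 50 mm ahead. That still works, since the tip can reach the lever with a 45 mm arm. Moving smoothly to the mouth.

Request:
drive_tool(series=[[[0, 0, 0], [3, -5, 1], 0], [[0, 0, 0], [7, -17, 4], 0], [[0, 0, 0], [12, -32, 8], 0], [[0, 0, 0], [18, -48, 11], 0], [[0, 0, 0], [24, -63, 13], 0], [[0, 0, 0], [29, -75, 15], 0], [[0, 0, 0], [33, -81, 15.5], 0], [[0, 0, 0], [36, -84, 15.5], 0]])

```text
t: 17.03
ee_pos: [498.5, 9.2, 135.9]
tcp_rot: [-179.9, 0.1, 62.4]
ft_force: [0.4, -0.8, -1.6]
gripper_width: 8.2
finger_force: 30.0
```

Request:
drive_tool(series=[[[0, 0, 0], [0, 0, 0], 0], [[0, 0, 0], [0, 0, 0], 0], [[0, 0, 0], [0, 0, 0], 0]])

```text
t: 17.28
ee_pos: [500.3, 7.5, 136.8]
tcp_rot: [179.9, 0.0, 62.3]
ft_force: [-0.4, -1.0, -1.4]
gripper_width: 8.2
finger_force: 30.0
```

```bash
cat > fitb.py <<'E'
from h import *
from scipy.optimize import least_squares
def fit(t0=50,dr0=.44):
    s=arm.get_state();i=arm.get_image("scene");p=np.array(s["ee_pos"]);u=R.from_euler("xyz",s["tcp_rot"],degrees=True).as_matrix()
    O=np.array([581.7,163.3,0]);Rz=R.from_euler("z",62.3,degrees=True).as_matrix()
    print(s["t"],"lift frame tcp",(Rz.T@(p-O)).round(1),s["tcp_rot"],np.round(s["ft_force"],2),np.round(s["ft_torque"],3))
    def ax(v): 
        yw=np.radians(v[2]);d=np.cos(v[1])*(np.cos(yw)*u[:,0]+np.sin(yw)*u[:,1])-np.sin(v[1])*u[:,2];return p+10*u[:,2]+v[3]*u[:,1],d
    g=i["frame"].max(2);q,d=ax([0,dr0,0,0]);c=np.array([proj(i,q+(t0-k)*d) for k in(100,195)])
    x0,y0=(c.min(0)-7).astype(int);x1,y1=(c.max(0)+8).astype(int)
    m=(g[y0:y1,x0:x1]<70).astype(np.uint8);k,l,st,cc=cv2.connectedComponentsWithStats(m);j=1+np.argmax(st[1:,4])
    b=cv2.boxPoints(cv2.minAreaRect(np.argwhere(l==j)[:,::-1].astype(np.float32)))+[x0,y0];b=b[np.argsort(b[:,1])];F=(b[0]+b[1])/2;B=(b[2]+b[3])/2
    def f(v):
        q,d=ax(v);return np.r_[proj(i,q+(v[0]-100)*d)-F,proj(i,q+(v[0]-195)*d)-B,v[2]/2,v[3]/3]
    r=least_squares(f,[t0,dr0,0,0]);q,d=ax(r.x)
    print(F.round(1),B.round(1),st[j],"tip ahead %.1f  tip-up %.1f deg"%(r.x[0],np.degrees(r.x[1])),r.x[2:].round(1),r.fun.round(2),"tip in lift",(Rz.T@(q+r.x[0]*d-O)).round(1))
if __name__=="__main__": fit()
E
python3 fitb.py
```

```text
17.2833 lift frame tcp [-175.8   -0.4  136.8] [1.79949708e+02 7.68322998e-03 6.22973912e+01] [-0.44 -1.01 -1.45] [ 0.013 -0.05  -0.019]
[236.7 234.1] [217.5 261.6] [  4   6  24  31 312] tip ahead 51.0  tip-up 21.7 deg [0.1 1.1] [-0.45 -0.42  0.15  0.22  0.07  0.36] tip in lift [-128.4   -1.6  145.7]
```

Request:
drive_tool(series=[[[0, 0, 0], [4, 0, 0], 0], [[0, 0, 0], [12, 0, 0], 0], [[0, 0, 0], [22, 0, 0], 0], [[0, 0, 0], [32, 0, 0], 0], [[0, 0, 0], [41, 0, 0], 0], [[0, 0, 0], [47, 0, 0], 0], [[0, 0, 0], [48, 0, 0], 0], [[0, 0, 0], [48, 0, 0], 0]])

```text
t: 18.0
ee_pos: [520.5, 48.2, 136.4]
tcp_rot: [-179.9, 0.2, 62.2]
ft_force: [-7.5, -10.7, 4.3]
gripper_width: 7.8
finger_force: 37.0
```

Request:
drive_tool(series=[[[0, 0, 0], [0, 0, -1.5], 0], [[0, 0, 0], [0, 0, -3], 0], [[0, 0, 0], [0, 0, -4.5], 0], [[0, 0, 0], [0, 0, -6], 0], [[0, 0, 0], [0, 0, -7], 0], [[0, 0, 0], [0, 0, -8], 0], [[0, 0, 0], [0, 0, -8], 0], [[0, 0, 0], [0, 0, -8], 0]])

```text
t: 18.67
ee_pos: [522.2, 51.0, 144.8]
tcp_rot: [180.0, -0.0, 62.4]
ft_force: [-0.7, 0.2, -2.4]
gripper_width: 8.0
finger_force: 30.0
```

```bash
python3 lev.py
```

```text
lever mid [270 181] [ 5.56 -5.81] 0.94
lever-end [265 187] [ 4.61 -3.66] 0.647
mast [284 142] [0.01 0.01] 1.0
tray/tin [299 149] [-0.01 -0.01] 1.0
platehole [276 190] [ 4.24 -4.49] 0.629
10mm up at lever end = [-0.12441247 -1.8165633 ]
18.7167 [-0.93547196 -0.07728699 -1.6224713 ] [ 0.00779087 -0.00700842  0.05586829] [522.08857191  50.89661427 144.73165411]
```

```bash
python3 fitb.py
```

```text
18.7167 lift frame tcp [-127.2    0.5  144.7] [ 1.79999109e+02 -1.01852724e-02  6.23548641e+01] [-0.94 -0.08 -1.62] [ 0.008 -0.007  0.056]
[246.8 219.8] [228.2 247.8] [  4   5  24  32 305] tip ahead 51.0  tip-up 22.2 deg [-0.1  0.6] [-0.25 -0.09  0.09 -0.02 -0.04  0.2 ] tip in lift [-80.   0. 154.]
```

Request:
drive_tool(series=[[[0, 0, 0], [0, 0, -1], 0], [[0, 0, 0], [0, 0, -2], 0], [[0, 0, 0], [0, 0, -3], 0], [[0, 0, 0], [0, 0, -3], 0], [[0, 0, 0], [0, 0, -3], 0]])

```text
t: 19.18
ee_pos: [522.1, 50.7, 147.8]
tcp_rot: [180.0, -0.0, 62.3]
ft_force: [0.8, 0.2, -1.7]
gripper_width: 8.1
finger_force: 30.0
```

Request:
drive_tool(series=[[[0, 0, 0], [0, 0, -1], 0], [[0, 0, 0], [0, 0, -2], 0], [[0, 0, 0], [0, 0, -2], 0], [[0, 0, 0], [0, 0, -2], 0]])

```text
t: 19.52
ee_pos: [522.1, 50.7, 149.8]
tcp_rot: [180.0, -0.0, 62.3]
ft_force: [-0.3, -0.6, -1.9]
gripper_width: 7.9
finger_force: 30.0
```

```bash
python3 st.py
```

```text
19.5167 [-0.28 -0.61 -1.91] [ 0.05679031 -0.05031033  0.0182247 ] [522.07236465  50.65947834 149.79168202]
```

Request:
drive_tool(series=[[[0, 0, 0], [0, 0, -1], 0], [[0, 0, 0], [0, 0, -2], 0], [[0, 0, 0], [0, 0, -2], 0], [[0, 0, 0], [0, 0, -2], 0]])

```text
t: 19.85
ee_pos: [521.9, 50.7, 151.7]
tcp_rot: [-180.0, 0.0, 62.3]
ft_force: [-0.8, -0.9, -4.0]
gripper_width: 8.0
finger_force: 30.0
```

```bash
python3 st.py
```

```text
19.85 [-0.79 -0.89 -4.03] [-0.01156285  0.084827   -0.02452841] [521.91954713  50.65566408 151.68474435]
```

Touching, about 2 N. Continuing slowly.

Request:
drive_tool(series=[[[0, 0, 0], [0, 0, -0.5], 0], [[0, 0, 0], [0, 0, -1], 0], [[0, 0, 0], [0, 0, -1.5], 0], [[0, 0, 0], [0, 0, -1.5], 0]])

```text
t: 20.18
ee_pos: [521.7, 50.4, 153.1]
tcp_rot: [-180.0, 0.0, 62.3]
ft_force: [0.9, -0.1, -6.3]
gripper_width: 7.5
finger_force: 30.0
```

```bash
python3 fitb.py
```

```text
20.1833 lift frame tcp [-127.8    0.6  153.1] [-1.79978141e+02  3.29500854e-02  6.23226171e+01] [ 0.9  -0.11 -6.34] [-0.365  0.227 -0.011]
[245.4 218.5] [228.  247.4] [  3   6  25  32 317] tip ahead 49.5  tip-up 24.5 deg [-0.3 -0.7] [ 0.32  0.44 -0.11 -0.31 -0.14 -0.24] tip in lift [-82.7   1.6 163.6]
```

Request:
drive_tool(series=[[[0, 0, 0], [0, 0, -0.5], 0], [[0, 0, 0], [0, 0, -1], 0], [[0, 0, 0], [0, 0, -1.5], 0], [[0, 0, 0], [0, 0, -1.5], 0]])

```text
t: 20.57
ee_pos: [521.7, 50.5, 154.6]
tcp_rot: [-180.0, 0.0, 62.3]
ft_force: [-1.6, -2.7, -8.4]
gripper_width: 7.8
finger_force: 30.0
```

```bash
python3 fitb.py
```

```text
20.5667 lift frame tcp [-127.8    0.7  154.6] [-1.79970943e+02  2.74215993e-02  6.23273068e+01] [-1.62 -2.71 -8.35] [-0.558  0.485  0.016]
[246.9 218.7] [227.6 246.3] [  3   5  25  33 309] tip ahead 51.4  tip-up 22.0 deg [0.  1.4] [-0.58 -0.41  0.2   0.16  0.01  0.47] tip in lift [-80.1  -0.7 163.8]
```

Request:
drive_tool(series=[[[0, 0, 0], [0, 0, -0.5], 0], [[0, 0, 0], [0, 0, -1], 0], [[0, 0, 0], [0, 0, -1.2], 0], [[0, 0, 0], [0, 0, -1.2], 0]])

```text
t: 20.95
ee_pos: [521.7, 50.5, 155.8]
tcp_rot: [-180.0, 0.0, 62.3]
ft_force: [-1.7, -3.1, -8.9]
gripper_width: 8.0
finger_force: 30.0
```

```bash
python3 fitb.py; python3 lev.py | sed -n 4p
```

```text
20.95 lift frame tcp [-127.7    0.7  155.8] [-1.79973297e+02  2.46417770e-02  6.23333787e+01] [-1.72 -3.08 -8.93] [-0.873  0.604  0.056]
[246.5 218.3] [227.7 246.5] [  3   5  25  33 311] tip ahead 51.0  tip-up 22.7 deg [-0.1  0.8] [-0.32 -0.11  0.11 -0.03 -0.05  0.25] tip in lift [-8.070e+01  1.000e-01  1.654e+02]
tray/tin [299 149] [0. 0.] 0.999
```

Request:
drive_tool(series=[[[0, 0, 0], [0, 0, -0.5], 0], [[0, 0, 0], [0, 0, -1], 0], [[0, 0, 0], [0, 0, -1.5], 0], [[0, 0, 0], [0, 0, -1.5], 0]])

```text
t: 21.38
ee_pos: [522.2, 50.8, 157.6]
tcp_rot: [180.0, -0.0, 62.3]
ft_force: [-1.5, -2.1, -8.8]
gripper_width: 7.8
finger_force: 30.0
```

```bash
python3 fitb.py; python3 lev.py | sed -n 4p
```

```text
21.3833 lift frame tcp [-127.3    0.4  157.6] [ 1.79990382e+02 -1.99656948e-02  6.23410198e+01] [-1.52 -2.14 -8.78] [-0.718  0.519 -0.015]
[245.4 217.5] [228.  246.4] [  3   5  25  32 308] tip ahead 50.1  tip-up 24.3 deg [-0.2 -0.9] [ 0.41  0.42 -0.14 -0.25 -0.1  -0.31] tip in lift [-81.6   1.5 168.2]
tray/tin [299 149] [-0.01 -0.06] 0.997
```

Request:
drive_tool(series=[[[0, 0, 0], [0, 0, -0.7], 0], [[0, 0, 0], [0, 0, -1.4], 0], [[0, 0, 0], [0, 0, -2], 0], [[0, 0, 0], [0, 0, -2], 0]])

```text
t: 21.82
ee_pos: [523.2, 51.1, 160.3]
tcp_rot: [179.9, -0.1, 62.4]
ft_force: [0.6, 0.0, -2.1]
gripper_width: 7.9
finger_force: 30.0
```

```bash
python3 fitb.py; python3 lev.py | sed -n 4p
```

```text
21.8167 lift frame tcp [-126.5   -0.4  160.3] [ 1.79897821e+02 -1.08438704e-01  6.23574096e+01] [ 0.65  0.03 -2.15] [ 0.053 -0.011  0.024]
[246.4 217.5] [229.  246.4] [  4   6  25  32 315] tip ahead 49.7  tip-up 25.9 deg [-0.3 -0.2] [ 0.09  0.29 -0.04 -0.27 -0.16 -0.05] tip in lift [-8.18e+01  1.00e-01  1.72e+02]
tray/tin [299 149] [-0.04  0.24] 0.989
```

The hook slipped out: the force dropped and the tin is moving. Raising slightly to hold it just clear.

Request:
drive_tool(series=[[[0, 0, 0], [0, 0, -0.8], 0], [[0, 0, 0], [0, 0, -0.8], 0]])

```text
t: 22.08
ee_pos: [522.2, 50.7, 160.4]
tcp_rot: [180.0, -0.0, 62.3]
ft_force: [0.6, 1.0, -3.8]
gripper_width: 8.0
finger_force: 30.0
```

```bash
python3 st.py; python3 lev.py | sed -n 4p
```

```text
22.0833 [ 0.6   0.98 -3.84] [ 0.03174279 -0.02430909 -0.04173602] [522.21698611  50.6946525  160.40908837]
tray/tin [299 149] [-0.14  0.53] 0.974
```

Request:
drive_tool(series=[[[0, 0, 0], [0, 0, 0], 0], [[0, 0, 0], [0, 0, 0], 0], [[0, 0, 0], [0, 0, 0], 0]])

```text
t: 22.38
ee_pos: [522.1, 50.7, 160.2]
tcp_rot: [-180.0, -0.0, 62.3]
ft_force: [-0.5, 0.3, -2.3]
gripper_width: 7.8
finger_force: 30.0
```

```bash
python3 fitb.py;  python3 - <<'E'
from h import *
print([ (o["pixel"],o["score"]) for o in arm.tip_of("tin","scene")[:3]],[ (o["pixel"],o["score"]) for o in arm.tip_of("tin","top")[:2]])
i=arm.get_image("scene");O=np.array([581.7,163.3,0]);Rz=R.from_euler("z",62.3,degrees=True).as_matrix()
for z in(105,23): print(z,proj(i,Rz@(85,0,z)+O))
E
python3 lev.py | sed -n 4p
```

```text
22.3833 lift frame tcp [-127.4    0.5  160.2] [-1.79999711e+02 -3.73205179e-03  6.23376037e+01] [-0.47  0.3  -2.26] [0.073 0.052 0.02 ]
[247.4 218.6] [228.2 246.5] [  3   6  25  32 309] tip ahead 49.7  tip-up 24.5 deg [-0.2  2. ] [-0.86 -0.4   0.3   0.04 -0.09  0.68] tip in lift [-82.2  -1.4 170.9]
[([348.2, 186.1], 0.81), ([297.7, 164.6], 0.73)] [([214.4, 138.6], 0.96), ([203.0, 188.5], 0.67)]
105 [298.69535006 160.71350385]
23 [297.76627991 174.78873988]
tray/tin [299 149] [-0.28  0.47] 0.926
```

```bash
cat > tin.py <<'E'
from h import *
ref=cv2.imread("pics/scene0.png")[:,:,::-1]
def tin():
    i=arm.get_image("scene");t=np.ascontiguousarray(ref[137:153,289:312])  # lid
    m=cv2.matchTemplate(np.ascontiguousarray(i["frame"][130:180,284:318]),t,cv2.TM_CCOEFF_NORMED);_,v,_,p=cv2.minMaxLoc(m)
    s=arm.get_state();print("t",round(s["t"],2),"lid moved px",p[0]-5,p[1]-7,round(v,3),"~drop mm",round((p[1]-7)/14.*82,0),np.round(s["ft_force"],2),np.round(s["ft_torque"],3))
if __name__=="__main__": tin()
E
python3 tin.py
```

```text
t 22.68 lid moved px 0 0 0.845 ~drop mm 0.0 [-1.25 -1.03 -3.7 ] [-0.022 -0.026 -0.024]
```

Request:
drive_tool(series=[[[0, 0, 0], [0, 0, 0], 0], [[0, 0, 0], [0, 0, 0], 0], [[0, 0, 0], [0, 0, 0], 0]])

```text
t: 22.93
ee_pos: [522.0, 50.6, 160.2]
tcp_rot: [-180.0, 0.0, 62.3]
ft_force: [0.5, -0.0, -2.7]
gripper_width: 7.7
finger_force: 30.0
```

```bash
python3 tin.py
```

```text
t 22.98 lid moved px 0 0 0.831 ~drop mm 0.0 [ 0.69  0.83 -2.72] [0.033 0.013 0.038]
```

```bash
cat > tin.py <<'E'
from h import *
def yb(f,box):
    x0,y0,x1,y1=box;h=cv2.cvtColor(np.ascontiguousarray(f[y0:y1,x0:x1]),cv2.COLOR_RGB2HSV);m=(h[...,1]>130)&(h[...,0]>15)&(h[...,0]<35)
    q=np.argwhere(m);return (q.mean(0)[::-1]+[x0,y0]).round(2) if len(q) else None,len(q)
B={"scene":(290,130,322,195),"top":(185,165,225,215)}
O=np.array([581.7,163.3,0]);Rz=R.from_euler("z",62.3,degrees=True).as_matrix()
def tin():
    for n in B:
        i=arm.get_image(n);r=cv2.imread(f"pics/{n}0.png")[:,:,::-1]
        print(n,yb(r,B[n]),yb(i["frame"],B[n]),"full drop px",(proj(i,Rz@(85,0,85)+O)-proj(i,Rz@(85,0,167)+O)).round(1))
    s=arm.get_state();print("t",round(s["t"],2),np.round(s["ft_force"],2),np.round(s["ft_torque"],3))
if __name__=="__main__": tin()
E
python3 tin.py
```

```text
scene (array([305.9 , 146.12]), 51) (array([304.49, 147.74]), 57) full drop px [-1.  15.3]
top (array([199.82, 185.18]), 44) (array([201.88, 187.38]), 40) full drop px [5.9 5.3]
t 23.08 [-0.91 -0.33 -2.08] [0.055 0.007 0.005]
```

```bash
cat >> tin.py <<'E'
def disp():
    P={};Q={}
    for n in B:
        i=arm.get_image(n);r=cv2.imread(f"pics/{n}0.png")[:,:,::-1]
        P[n]=ray(i,yb(r,B[n])[0]);Q[n]=ray(i,yb(i["frame"],B[n])[0])
    a,e=tri(P["scene"],P["top"]);b,f=tri(Q["scene"],Q["top"]);print("lift frame before",(Rz.T@(a-O)).round(1),round(e,1),"now",(Rz.T@(b-O)).round(1),round(f,1))
    s=arm.get_state();print("t",round(s["t"],2),np.round(s["ft_force"],2),np.round(s["ft_torque"],3))
E
python3 -c "
import tin;tin.disp()"
```

```text
lift frame before [ 86.2 -12.6 186.3] 14.6 now [ 80.4 -11.3 183.3] 17.2
t 23.18 [ 0.02  0.44 -1.48] [0.035 0.004 0.005]
```

Request:
drive_tool(series=[[[0, 0, 0], [0, 0, 0], 0], [[0, 0, 0], [0, 0, 0], 0], [[0, 0, 0], [0, 0, 0], 0], [[0, 0, 0], [0, 0, 0], 0], [[0, 0, 0], [0, 0, 0], 0]])

```text
t: 23.6
ee_pos: [522.1, 50.7, 160.2]
tcp_rot: [-180.0, -0.0, 62.3]
ft_force: [-0.1, 0.8, -2.2]
gripper_width: 8.0
finger_force: 30.0
```

```bash
python3 -c "
import tin;tin.disp()"
```

```text
lift frame before [ 86.2 -12.6 186.3] 14.6 now [ 79.4 -11.7 182.5] 21.4
t 23.7 [ 0.31  0.43 -1.47] [0.087 0.017 0.014]
```

```bash
python3 tin.py; python3 - <<'E'
from h import *
i=arm.get_image("scene");f=i["frame"];r=cv2.imread("pics/scene0.png")[:,:,::-1]
for y in range(136,182,3): print(y,[tuple(int(v) for v in r[y,x]) for x in(300,306,311,318)],[tuple(int(v) for v in f[y,x]) for x in(300,306,311,318)])
E
```

```text
scene (array([305.9 , 146.12]), 51) (array([305.11, 148.54]), 61) full drop px [-1.  15.3]
top (array([199.82, 185.18]), 44) (array([202.97, 188.53]), 38) full drop px [5.9 5.3]
t 23.8 [-0.21  0.6  -1.36] [ 0.04   0.003 -0.021]
136 [(39, 41, 43), (48, 48, 47), (35, 39, 37), (56, 57, 54)] [(45, 46, 46), (48, 48, 49), (40, 43, 45), (60, 62, 59)]
139 [(112, 98, 67), (108, 87, 36), (74, 61, 36), (51, 42, 31)] [(92, 71, 27), (113, 90, 35), (79, 65, 36), (54, 45, 28)]
142 [(119, 117, 109), (135, 132, 120), (124, 120, 113), (117, 110, 103)] [(136, 131, 125), (120, 116, 109), (130, 126, 120), (123, 118, 110)]
145 [(139, 135, 128), (138, 136, 129), (135, 131, 123), (146, 142, 134)] [(143, 137, 129), (146, 142, 134), (163, 157, 150), (154, 151, 142)]
148 [(116, 107, 77), (149, 136, 103), (121, 114, 99), (146, 141, 134)] [(110, 110, 107), (147, 143, 135), (160, 155, 147), (154, 149, 140)]
151 [(136, 116, 47), (170, 146, 60), (116, 112, 100), (140, 135, 128)] [(118, 118, 113), (146, 141, 129), (152, 147, 139), (149, 145, 138)]
154 [(104, 103, 99), (140, 137, 130), (144, 140, 134), (55, 54, 57)] 
[... 514 characters left out ...]
 148, 140)] [(104, 102, 99), (146, 142, 133), (84, 81, 83), (80, 80, 85)]
169 [(86, 84, 81), (82, 83, 78), (78, 79, 84), (118, 116, 111)] [(103, 103, 98), (98, 95, 91), (82, 81, 84), (67, 68, 72)]
172 [(73, 72, 74), (50, 51, 57), (54, 59, 58), (125, 127, 127)] [(106, 104, 99), (120, 116, 109), (85, 86, 89), (86, 88, 86)]
175 [(72, 72, 77), (46, 46, 50), (58, 65, 64), (104, 108, 108)] [(117, 114, 107), (113, 111, 104), (81, 82, 86), (110, 115, 113)]
178 [(63, 63, 69), (38, 42, 41), (64, 70, 69), (100, 108, 107)] [(110, 107, 104), (82, 81, 83), (54, 56, 58), (105, 113, 112)]
181 [(58, 63, 64), (15, 11, 8), (99, 108, 104), (93, 98, 95)] [(80, 80, 84), (45, 46, 48), (70, 74, 74), (99, 106, 101)]
```

The tin is sinking: its yellow spot has moved from row 150 to 159 of a 15 px full drop, about 25 mm/s, with a light hold force. I'll keep holding.

Request:
drive_tool(series=[[[0, 0, 0], [0, 0, 0], 0], [[0, 0, 0], [0, 0, 0], 0], [[0, 0, 0], [0, 0, 0], 0], [[0, 0, 0], [0, 0, 0], 0], [[0, 0, 0], [0, 0, 0], 0], [[0, 0, 0], [0, 0, 0], 0], [[0, 0, 0], [0, 0, 0], 0], [[0, 0, 0], [0, 0, 0], 0]])

```text
t: 24.52
ee_pos: [521.9, 50.6, 160.2]
tcp_rot: [-180.0, 0.0, 62.3]
ft_force: [0.3, -0.8, -3.0]
gripper_width: 8.0
finger_force: 30.0
```

Request:
drive_tool(series=[[[0, 0, 0], [0, 0, 0], 0], [[0, 0, 0], [0, 0, 0], 0], [[0, 0, 0], [0, 0, 0], 0], [[0, 0, 0], [0, 0, 0], 0], [[0, 0, 0], [0, 0, 0], 0], [[0, 0, 0], [0, 0, 0], 0], [[0, 0, 0], [0, 0, 0], 0], [[0, 0, 0], [0, 0, 0], 0]])

```text
t: 25.18
ee_pos: [521.9, 50.6, 160.2]
tcp_rot: [-180.0, 0.0, 62.3]
ft_force: [-0.7, -0.5, -4.0]
gripper_width: 7.9
finger_force: 30.0
```

```bash
sed -i 's/(290,130,322,195)/(290,144,322,195)/' tin.py; python3 tin.py
```

```text
scene (array([302.97, 150.  ]), 32) (array([301.69, 164.81]), 26) full drop px [-1.  15.3]
top (array([199.82, 185.18]), 44) (array([205.51, 190.51]), 37) full drop px [5.9 5.3]
t 25.28 [-0.51 -0.59 -3.51] [-0.071  0.038  0.002]
```

Request:
drive_tool(series=[[[0, 0, 0], [0, 0, 0], 0], [[0, 0, 0], [0, 0, 0], 0], [[0, 0, 0], [0, 0, 0], 0], [[0, 0, 0], [0, 0, 0], 0], [[0, 0, 0], [0, 0, 0], 0], [[0, 0, 0], [0, 0, 0], 0], [[0, 0, 0], [0, 0, 0], 0], [[0, 0, 0], [0, 0, 0], 0]])

```text
t: 25.95
ee_pos: [522.0, 50.6, 160.2]
tcp_rot: [-180.0, 0.0, 62.3]
ft_force: [0.3, 0.0, -3.6]
gripper_width: 7.8
finger_force: 30.0
```

```bash
python3 tin.py
```

```text
scene (array([302.97, 150.  ]), 32) (array([301.62, 165.19]), 26) full drop px [-1.  15.3]
top (array([199.82, 185.18]), 44) (array([205.44, 190.67]), 39) full drop px [5.9 5.3]
t 26.05 [ 0.01 -1.06 -3.28] [-0.151  0.095 -0.024]
```

The tray is fully down: both views show the full drop and it's steady. Lowering the bar and backing out.

Request:
drive_tool(series=[[[0, 0, 0], [0, 0, 3], 0], [[0, 0, 0], [0, 0, 6], 0], [[0, 0, 0], [0, 0, 9], 0], [[0, 0, 0], [0, 0, 12], 0], [[0, 0, 0], [-5, 0, 12], 0], [[0, 0, 0], [-14, 0, 12], 0], [[0, 0, 0], [-26, 0, 12], 0], [[0, 0, 0], [-40, 0, 12], 0]])

```text
t: 26.72
ee_pos: [502.9, 14.0, 148.3]
tcp_rot: [180.0, 0.0, 62.3]
ft_force: [0.6, -0.5, -1.9]
gripper_width: 7.9
finger_force: 30.0
```

Request:
drive_tool(series=[[[0, 0, 0], [-16, 0, 0], 0], [[0, 0, 0], [-36, 2, 0], 0], [[0, 0, 0], [-56, 8, 0], 0], [[0, 0, 0], [-70, 22, 0], 0], [[0, 0, 0], [-76, 38, 0], 0], [[0, 0, 0], [-78, 54, 0], 0], [[0, 0, 0], [-78, 68, 0], 0], [[0, 0, 0], [-78, 75, 0], 0]])

```text
t: 27.38
ee_pos: [534.1, -91.3, 148.7]
tcp_rot: [179.9, 0.0, 62.2]
ft_force: [-0.1, -0.4, -1.3]
gripper_width: 7.5
finger_force: 30.0
```

Request:
drive_tool(series=[[[0, -4, 0], [0, 2, 0], 0], [[0, -9, 0], [0, 2, 0], 0], [[0, -15, 0], [0, 2, 5], 0], [[0, -20, 0], [0, 2, 10], 0], [[0, -22, 0], [0, 2, 15], 0], [[0, -22, 0], [0, 2, 15], 0], [[0, -22, 0], [0, 2, 15], 0]])

```text
t: 27.97
ee_pos: [534.8, -89.7, 132.9]
tcp_rot: [-179.9, 22.0, 62.4]
ft_force: [-0.1, -1.2, -2.2]
gripper_width: 7.9
finger_force: 30.0
```

```bash
python3 fitb.py; python3 tin.py; python3 - <<'E'
from h import *
s=arm.get_state();print(s["ee_pos"])
E
```

```text
27.9667 lift frame tcp [-245.8  -76.1  132.9] [-179.94194427   22.00726213   62.38214209] [-0.12 -1.2  -2.19] [ 0.553 -0.255 -0.011]
[239.6 267.9] [217.1 295.4] [  5   5  29  32 325] tip ahead 52.8  tip-up 21.0 deg [-0.3  0.4] [ 0.17 -0.34 -0.27  0.23 -0.16  0.14] tip in lift [-196.8  -76.2  122.8]
scene (array([302.97, 150.  ]), 32) (array([301.62, 165.19]), 26) full drop px [-1.  15.3]
top (array([199.82, 185.18]), 44) (array([205.44, 190.67]), 39) full drop px [5.9 5.3]
t 28.12 [-0.03 -0.29 -2.32] [ 0.574 -0.25   0.045]
[534.91873141 -91.01476125 134.10654106]
```

Request:
drive_tool(series=[[[0, 0, 0], [6, 0, 15], 0], [[0, 0, 0], [15, 0, 37], 0], [[0, 0, 0], [24, 0, 60], 0], [[0, 0, 0], [32, 0, 79], 0], [[0, 0, 0], [37, 0, 92], 0], [[0, 0, 0], [40, 0, 98], 0], [[0, 0, 0], [40.8, 0, 101], 0], [[0, 0, 0], [40.8, 0, 101], 0]])

```text
t: 28.78
ee_pos: [535.6, -90.1, 24.7]
tcp_rot: [180.0, 22.0, 62.3]
ft_force: [-0.1, 0.3, -1.9]
gripper_width: 8.3
finger_force: 30.0
```

Request:
drive_tool(series=[[[0, 0, 0], [0, 0, 0], 0], [[0, 0, 0], [0, 0, 0], 0]])

```text
t: 28.95
ee_pos: [536.1, -89.8, 25.3]
tcp_rot: [179.9, 21.9, 62.3]
ft_force: [0.7, -0.4, -2.6]
gripper_width: 8.1
finger_force: 30.0
```

```bash
python3 fitb.py; python3 st.py
```

```text
28.95 lift frame tcp [-245.2  -77.3   25.3] [179.91498263  21.94657217  62.30261123] [ 0.66 -0.38 -2.63] [ 0.602 -0.318 -0.016]
[243.1 280. ] [222.1 305.6] [  5   6  26  30 250] tip ahead 51.9  tip-up 18.6 deg [-0.2  0.1] [ 0.14 -0.13 -0.17  0.09 -0.11  0.04] tip in lift [-197.2  -77.2   12.9]
29.0 [ 0.32  0.08 -2.18] [ 0.61535106 -0.28480145  0.0066686 ] [536.07363981 -89.64379034  25.18181843]
```

Axis is at about 14 mm and no bench contact yet. Down 2 mm more, then open.

Request:
drive_tool(series=[[[0, 0, 0], [0.8, 0, 2], 0], [[0, 0, 0], [0.8, 0, 2], 0], [[0, 0, 0], [0.8, 0, 2], 0.5], [[0, 0, 0], [0.8, 0, 2], 0.5], [[0, 0, 0], [0.8, 0, 2], 0.5], [[0, 0, 0], [0.8, 0, 2], 0.5], [[0, 0, 0], [0.8, 0, 2], 0.5], [[0, 0, 0], [0.8, 0, 2], 0.5]])

```text
t: 29.67
ee_pos: [535.4, -89.7, 22.2]
tcp_rot: [180.0, 22.0, 62.3]
ft_force: [-0.8, -0.4, -0.0]
gripper_width: 42.8
finger_force: 0.0
```

Request:
drive_tool(series=[[[0, 0, 0], [-8, 0, -20], 0.5], [[0, 0, 0], [-23, 0, -56], 0.5], [[0, 5, 0], [-37, 0, -93], 0.5], [[0, 12, 0], [-52, 0, -130], 0.5], [[0, 19, 0], [-67, 0, -165], 0.5], [[0, 22, 0], [-75, 0, -185], 0.5], [[0, 22, 0], [-75, 0, -185], 0.5]])

```text
t: 30.25
ee_pos: [536.3, -94.7, 227.8]
tcp_rot: [179.5, -0.5, 61.9]
ft_force: [0.8, -1.0, 0.3]
gripper_width: 45.8
finger_force: 0.0
```

```bash
python3 tin.py; python3 - <<'E'
from h import *
print(arm.get_state()["ee_pos"],arm.get_state()["gripper_width"])
I={n:arm.get_image(n) for n in("scene","top")}
for t,c in(("bar",0),("tin",0),("lid_left",0),("lid_right",0),("brush",0)):
    r={n:arm.tip_of(t,n) for n in I}
    print(t,{n:[(np.round(x["pixel"]).tolist(),round(x["score"],2)) for x in r[n][:2]] for n in I})
    if t=="bar" and all(r.values()): print(tri(*[ray(I[n],r[n][0]["pixel"]) for n in("scene","top")]))
O=np.array([581.7,163.3,0]);Rz=R.from_euler("z",62.3,degrees=True).as_matrix();i=I["scene"]
bx=Rz.T
q=np.array([536,-90,11.]);u=Rz[:,0]
print("exp origin",q-78*u,{n:proj(I[n],q-78*u).round(1) for n in I})
# pawl/lever check
ref=cv2.cvtColor(cv2.imread("pics/scene0.png"),cv2.COLOR_BGR2GRAY).astype(np.float32);g=cv2.cvtColor(i["frame"],cv2.COLOR_RGB2GRAY).astype(np.float32)
for k in((270,181),(265,187)):
    s=(slice(k[1]-9,k[1]+10),slice(k[0]-9,k[0]+10));W=np.eye(2,3,dtype=np.float32)
    cc,W=cv2.findTransformECC(ref[s],g[s],W,cv2.MOTION_TRANSLATION,(3,100,1e-4),None,3);print("lever",W[:,2],cc,np.abs(ref[s]-g[s]).mean())
# handle dark region length on bench
m=(i["frame"].max(2)[255:320,205:265]<70).astype(np.uint8);k,l,st,c=cv2.connectedComponentsWithStats(m);j=1+np.argmax(st[1:,4])
b=cv2.minAreaRect(np.argwhere(l==j)[:,::-1].astype(np.float32));P=cv2.boxPoints(b)+[205,255];P=P[np.argsort(P[:,1])]
F,B=(P[0]+P[1])/2,(P[2]+P[3])/2;A=[onz(ray(i,x),13) for x in(F,B)];print("handle ends on z=13",A,np.linalg.norm(A[0]-A[1]))
E
```

```text
scene (array([302.97, 150.  ]), 32) (array([301.67, 165.11]), 27) full drop px [-1.  15.3]
top (array([199.82, 185.18]), 44) (array([205.47, 190.76]), 38) full drop px [5.9 5.3]
t 30.35 [ 0.46  0.07 -0.75] [-0.115  0.097 -0.004]
[535.34019536 -90.49023937 222.67680754] 46.27489044471929
bar {'scene': [([235.0, 287.0], 0.74)], 'top': [([162.0, 266.0], 0.74)]}
(array([ 411.94876586,  246.08544481, -516.56020933]), np.float64(493.00970242473795))
tin {'scene': [([349.0, 186.0], 0.92), ([298.0, 173.0], 0.86)], 'top': [([215.0, 143.0], 0.92), ([206.0, 195.0], 0.75)]}
lid_left {'scene': [([193.0, 324.0], 0.71), ([212.0, 262.0], 0.67)], 'top': [([209.0, 194.0], 0.57)]}
lid_right {'scene': [([193.0, 324.0], 0.68), ([312.0, 136.0], 0.29)], 'top': [([392.0, 281.0], 0.69)]}
brush {'scene': [], 'top': []}
exp origin [ 499.74232043 -159.06070281   11.        ] {'scene': array([237.6, 287.8]), 'top': array([351.2, 244. ])}
lever [ 0.37009662 -0.2595309 ] 0.9648973609687661 7.795014
lever [0.2771061  0.12604254] 0.8779730031089017 13.063712
handle ends on z=13 [array([ 511.39109047, -135.64173081,   13.        ]), array([ 468.45285662, -217.9145975 ,   13.        ])] 92.80364497307691
```

The bar lies flat. The lever reading is ambiguous, possibly shadowed by the arm, so I'll move the arm clear and recheck the pawl.

Request:
drive_tool(series=[[[0, 0, 0], [-30, 15, -20], 0.5], [[0, 0, 0], [-65, 35, -40], 0.5], [[0, 0, 0], [-95, 50, -50], 0.5], [[0, 0, 0], [-130, 70, -60], 0.5], [[0, 0, 0], [-165, 80, -60], 0.5], [[0, 0, 0], [-200, 90, -60], 0.5], [[0, 0, 0], [-220, 95, -60], 0.5], [[0, 0, 0], [-220, 95, -60], 0.5]])

```text
t: 31.62
ee_pos: [514.2, -334.7, 282.3]
tcp_rot: [179.9, 0.2, 61.9]
ft_force: [-0.3, 0.5, -0.6]
gripper_width: 45.6
finger_force: 0.0
```

```bash
python3 lev.py; python3 tin.py; python3 - <<'E'
from h import *
for n in("scene","top"):
    i=arm.get_image(n);cv2.imwrite(f"pics/{n}9.png",i["frame"][:,:,::-1])
    print(n,{t:[(np.round(x["pixel"]).tolist(),round(x["score"],2)) for x in arm.tip_of(t,n)[:2]] for t in("bar","lid_left","lid_right","brush","sanding_block")})
a=cv2.imread("pics/top0.png",0).astype(np.float32);b=cv2.imread("pics/top9.png",0).astype(np.float32)
for nm,k in(("lever mid",(250,219)),("lever end",(257,222)),("mast",(219,193))):
    s=(slice(k[1]-8,k[1]+9),slice(k[0]-8,k[0]+9));W=np.eye(2,3,dtype=np.float32)
    cc,W=cv2.findTransformECC(a[s],b[s],W,cv2.MOTION_TRANSLATION,(3,100,1e-4),None,3);print(nm,W[:,2],cc)
E
```

```text
lever mid [270 181] [ 0.   -0.01] 1.0
lever-end [265 187] [-0.01 -0.03] 1.0
mast [284 142] [ 0.94 -0.02] 0.958
tray/tin [299 149] [-0.24  0.52] 0.915
platehole [276 190] [ 0.02 -0.06] 0.99
10mm up at lever end = [-0.12441247 -1.8165633 ]
31.6667 [-0.02106209  0.95525601  0.28010454] [-0.08721608  0.11270493  0.01277456] [ 515.63444041 -331.87002642  281.95039226]
scene (array([302.97, 150.  ]), 32) (array([301.67, 165.11]), 27) full drop px [-1.  15.3]
top (array([199.82, 185.18]), 44) (array([205.5 , 190.75]), 40) full drop px [5.9 5.3]
t 31.77 [ 0.02  1.13 -0.19] [-0.031  0.053 -0.039]
scene {'bar': [([236.0, 287.0], 0.75)], 'lid_left': [([212.0, 263.0], 0.6), ([284.0, 194.0], 0.36)], 'lid_right': [([193.0, 323.0], 0.44)], 'brush': [([219.0, 194.0], 0.74)], 'sanding_block': [([277.0, 356.0], 0.58), ([214.0, 261.0], 0.48)]}
top {'bar': [([354.0, 245.0], 0.91)], 'lid_left': [([321.0, 282.0], 0.71)], 'lid_right': [([395.0, 281.0], 0.85)], 'brush': [([241.0, 290.0], 0.62)], 'sanding_block': [([406.0, 197.0], 0.9)]}
lever mid [0.00252583 0.00571527] 0.9999424555744683
lever end [-0.02582527 -0.00910927] 0.9999042552068393
mast [0.03593579 0.12279579] 0.8534298920738217
```

The pawl is back at its starting angle (under 0.05 px shift), the tray is down, the bar is flat on the bench and the bystanders I checked are unmoved. Handing in.

```bash
python3 -c "
from plant import arm
print(arm.hand_in())"
```

```text
the job is handed in; nothing more can be done
None
```

I handed the job in at about 32 s: the tray sank all the way down with the tin on it, the pawl is back in the rack and the bar lies flat on the bench clear of the lift. I had to regrip the bar by its steel to free the hook, something (probably the bar on the spacer bolt) hit at about 13 N while I inserted it, and hand-in gave no verdict.

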